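# Load the label reel and set the brake knob

### The job

Load the label applicator: push the spindle's bar through the core of the orange-flanged label reel, lift the reel on the bar and lay the bar into both slots of the applicator's cradle, so that the reel hangs free between the two uprights. With the spindle released, then turn the black brake knob until its pointer is right at the red mark, and let go. Leave the red mark, trays, jars, bottle, spare reel and spatula where they are.

Things in the scene. Friction and masses are not known exactly. Their poses are not given: they have to be found in the camera images.
- spindle_grip (a point): Grip point of the loose spindle, in the middle of its green paddle's length and width, 33 mm above the spindle's underside, 17 mm below the paddle's top. x: along the bar from the paddle to the free end (bar from x = 20 to 170 mm), y: across the paddle's 18 mm width, to be pinched, z: up. The bar's centre line is 25 mm below this point.
- spindle: The whole spindle, 0.16 kg: square aluminium bar 16 x 16 mm, 150 mm long, with a green paddle (40 mm along the bar, 18 mm wide, 50 mm tall) on one end. Flat underside; it starts lying on the table, paddle upright, the bar pointing roughly to world -y. Origin 8 mm below spindle_mid, same axes.
- reel_center (a point): Centre of the loose reel, on its axis; y: along the axis. It starts on its rim, axis level and within 18 degrees of world y, in a grey fixed rest (130 x 70 mm, chocks 18 mm high at x +-52 mm), the bore's centre 61 mm above the table. Both ends of the bore are open and clear.
- reel: The whole label reel: orange flanges, white labels, 110 mm across, 50 mm wide along its axis, round through bore of 44 mm, about 0.14 to 0.26 kg. Origin on its rim, 55 mm from reel_center (under it at the start).
- cradle (a point): Point midway between the applicator's two blue uprights at the height of the slot bottoms, 100 mm above the table. y: direction of a laid bar, z: up, -x: towards the control box with the knob. The bar may lie either way round; both ends have clear space. With the bar laid, the reel's centre hangs 6 mm below this point.
- applicator: Label applicator, fixed; origin 100 mm below cradle, same axes. Two uprights, 10 mm plates 64 mm wide in x, at y = -50 and 50 mm (90 mm clear between). Each has a slot open upward, 24 mm wide for 21 mm from its bottom, then flaring to about 55 mm at its top, 40 mm above the bottom. White control box with its knob at x = -135 mm.
- knob_grip (a point): On the knob's upright axis, 72 mm above the table. Black knob: disc of 68 mm, on it a grip bar 64 mm long, 14 mm wide, from 50 to 84 mm above the table, to be pinched across its width. Its pointer end has a white stripe on top and reaches 36 mm from the axis, the other end 28 mm. x: along the bar, pointer towards -x. Top of the box: 45 mm above the table.
- spindle_mid (a point): Point on the bar's centre line where the reel belongs, 87 mm from the grip point along the bar and 83 mm from the free end, 8 mm above the underside; same axes as spindle_grip.
- brake_knob (a joint): Angle of the brake knob, rad, 0 = pointer to the applicator's -x (cradle's -x), positive counter-clockwise seen from above; stops at -2.2 and 2.2. It turns with friction of about 0.06 N m and stays where it is left.
- pointer (a point): Point in line with the knob's pointer, 42 mm from the axis; moves with the knob.
- mark (a point): The red mark, a tab on the scale round the knob, 8 mm wide, 38 to 55 mm from the knob's axis; this point lies over it, 42 mm from the axis, at the pointer point's height. It stays where it is; the pointer is at the mark when pointer and mark points coincide.
- mark_tab (a joint): Angle of the red mark, rad, same zero and sense as the knob: the knob is set when both angles are equal. It is too stiff to be moved by a light touch; leave it alone.
- tray_a: Bystander: black food tray with red and orange rim, 110 x 160 x 34 mm, origin under its centre.
- tray_b: Bystander: another such tray.
- sauce: Bystander: amber bottle with yellow cap, 64 mm across, 190 mm high, origin under its centre.
- tub: Bystander: white jar, 90 mm across, 100 mm high, origin under its centre.
- pickles: Bystander: green glass jar, 80 mm across, 120 mm high, origin under its centre.
- spare_center (a point): Bystander: spare reel with blue flanges lying flat, 110 mm across, 50 mm high; its centre.
- spatula: Bystander: spatula lying on the table.
Not all that is in view belongs to the job. What is shaped like the spindle but yellow is not meant. There is more than one size of the reel; the job needs the larger.

How it is judged:
By the outcome, as a careful person would: the job done as asked, in the order asked, and still so for the second after the job is handed in, with the robot touching nothing.
It also fails if it takes over 64 s, if anything falls off the work surface, if the arm or the gripper's body presses on something with over 40 N, if the wrist force passes 120 N, or if a joint passes its speed limit or range.

### The arm

A 6-joint arm with a two-finger parallel gripper is mounted at the origin on the work surface. World frame = base frame: x ahead of the robot, y to its left, z up, the work surface at z = 0. Lengths are in m, angles in rad, forces in N, time in s.
With the tool pointing down it reaches from about 0.275 to 1 m from the base axis. Payload 8.4 kg.
Tool frame: the origin (TCP) lies on the centre line of the jaws, within the pads' length; the fingertips stand manip.tcp_to_tips ahead of it and the grasp point (between the pads) lies 5 mm behind it (manip.tcp_to_tips is the distance from the TCP to the fingertips, in m); z points along the fingers, y is the direction in which the jaws open and shut (so a half turn about z gives the same grasp; the last joint's range is limited). The gripper opens to 85 mm and grips with 20 to 120 N. Pads are 22 mm wide; open, the fingers measure 114 mm over their backs; the gripper's body (76 mm by 85 mm) begins 54 mm behind the grasp point. The pads swing forward as they close: fully open they stand 13 mm farther back than shut.
Start: joints at [-1.301, 0.353, 1.633, -0, 1.155, -0.002], TCP at [0.168, -0.602, 0.245] pointing down, gripper open.
Joint ranges: [-2.63, 2.63], [-0.92, 2.1], [0.06, 2.66], [-1.3, 4.44], [0, 2.69], [-3.02, 3.02]. Speed limits (rad/s): [2.22, 2.22, 2.79, 3.14, 3.14, 3.14].

### API

Orientations are given as a unit quaternion [x, y, z, w].
In Python, from rig import manip, imaging, order gives the robot as it stands.
- The arm moves only by the tool arm_command, never from a script. Its argument "plan" is one flat list of numbers, 5 for each row, row after row: the finger opening in cm, from 0 to 8.54, then the shift along the tool's x, y, z in cm, then the turn about the tool's z in rad. In form: [hand, tx, ty, tz, spin, hand, tx, ty, tz, spin, ...]. A call has exactly 5 rows; each row shifts and turns the commanded pose from where the row before left it, along the tool's axes as they then stand; what a row does not reach is not made up. A row lasts 1/12 s, in which the tool goes at most 41.7 mm and 7.16 degrees, less where a joint would pass 70% of its speed; a pose out of reach is approached as far as the arm can. A call with a gripper value outside its range is refused whole. The fingers move at their own pace and stop on an object; "force" is the grip in N (left out, the last holds). Time passes only in rows, so rows that do not move let the fingers close, or fill a call up. It gives the time, the measured TCP pose, the force and the opening at its end, in the units of the state.
- manip.get_state(): the state, without advancing time (a new reading comes with each control period).
- imaging.read_camera(name): name is "scene" or "top"; returns the picture (420x560x3 uint8, red, green, blue); there is no depth.
- imaging.get_calibration(name): a dict with "fx", "fy", "cx", "cy" (pixels), "R" (3x3) and "t" (3): a world point X has camera coordinates R X + t. Camera axes: x right, y down, z forward; pixel columns grow to the right and rows downward; lengths in m; the calibration is good to about 2 mm. A picture is of the moment at which its call begins. get_calibration takes no time and is no camera call.
- order.finish_job(): hands the job in, once; it reports no verdict.
Trained networks look in the newest picture that a camera, given by its name, has taken for a name from the list of things; names that differ only in an ending like _2 or _b are one class to them, and where a whole thing is asked for, a point or a joint stands for the part that bears it (a point fixed in the world has none). Each returns a list of dicts, best first, with "score" (0 to 1); they miss things now and then, are a little off and sometimes report something else, mostly with a low value. They report only what shows in the picture. A call takes as long as a camera call. They do not tell look-alikes from the thing itself.
- imaging.look_for(query, camera): "at" ([x, y, z] in m, in world coordinates, good to about 4 mm: the middle of the surface that is visible of it).
- imaging.regions_of(query, camera): "region" (420x560 bool, what is visible of it).
The state is a dict: "t": time; "qpos": joint angles; "dq": joint speeds; "joint_torque": joint torques, N m; "tool_pos": TCP position; "orientation": TCP orientation; "contact_force": force on the tool from outside, world axes, zero at the start; "ft_torque": the same for the moment, N m; "gripper_width": finger opening in m.
Only numpy, scipy, OpenCV 4.12 (cv2) and the standard library are available. Lean on these libraries where they do the work, as an engineer would, in place of code of your own. Each camera call takes 0.05 s, during which the arm holds its last target.

## Working session

There is one attempt and no reset: what is moved stays moved. The work goes in short steps, Python scripts to look and compute and a tool call to move; the robot and the scene stay as the last step left them, time stands still between calls to the robot, and variables do not carry over. Pictures are saved under pics/ and viewed, and the job is handed in when it is done.

Besides the shell and the picture viewer there is one more tool, called after "Call:" as name(argument=value, ...) on one line, values as JSON. arm_command: Moves the arm, as the interface text tells. Its arguments: {"type":"object","properties":{"plan":{"type":"array","items":{"type":"number"}},"force":{"type":"number"}},"required":["plan"]}

```bash
ls; mkdir -p pics; python3 - <<'E'
from rig import manip, imaging, order
import cv2
for n in ("scene","top"):
    im=imaging.read_camera(n); cv2.imwrite(f"pics/{n}0.png",im[:,:,::-1])
    c=imaging.get_calibration(n); print(n,c)
print(manip.get_state(), manip.tcp_to_tips)
E
```

```text
pics
scene {'fx': 490.06105679033647, 'fy': 490.06105679033647, 'cx': 278.0502497625181, 'cy': 208.70005077051056, 'R': array([[-0.82837246,  0.56017218, -0.00249045],
       [ 0.40477476,  0.59548842, -0.69393872],
       [-0.38724213, -0.57584779, -0.72002976]]), 't': array([ 0.44692689, -0.17371938,  1.73881446])}
top {'fx': 494.706878054278, 'fy': 494.706878054278, 'cx': 281.3365411051108, 'cy': 201.18095372857226, 'R': array([[ 0.00774068, -0.9997242 ,  0.02217198],
       [-0.99341529, -0.01022262, -0.11411203],
       [ 0.11430721, -0.02114268, -0.99322044]]), 't': array([-0.00208559,  0.54248827,  1.36616855])}
{'t': 0.1, 'qpos': array([-1.30139813e+00,  3.53582636e-01,  1.63406063e+00, -1.03599765e-05,
        1.15517912e+00, -2.39795726e-03]), 'dq': array([-0.00095444,  0.00099818, -0.00387416,  0.00053934, -0.0021513 ,
       -0.00071411]), 'joint_torque': array([-2.26325383e-04, -6.06360054e+01, -3.42819393e+01,  2.01699231e-05,
        4.02509206e-03, -7.83193990e-07]), 'tool_pos': array([ 0.16767955, -0.60166763,  0.24463403]), 'orientation': array([ 9.90779588e-01,  1.35482210e-01, -8.65364577e-05, -6.08763028e-04]), 'contact_force': array([0.36794152, 0.50253814, 0.07515164]), 'ft_torque': array([ 0.04567466,  0.03803487, -0.02106686]), 'gripper_width': 0.08572482151475114} 0.014
```

View pics/scene0.png

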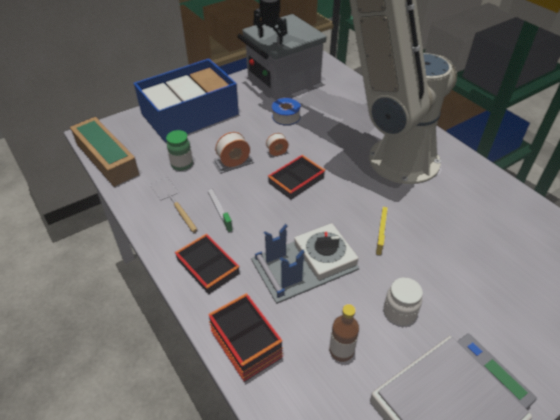

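View pics/top0.png

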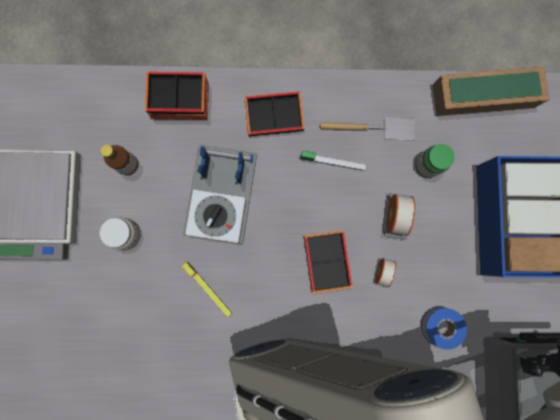

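```bash
cat > h.py <<'E'
import numpy as np, cv2
from rig import manip, imaging, order
from scipy.spatial.transform import Rotation as Rn
def proj(n,X):
    c=imaging.get_calibration(n); p=c['R']@np.asarray(X,float)+c['t']
    return np.array([c['fx']*p[0]/p[2]+c['cx'],c['fy']*p[1]/p[2]+c['cy']])
def ray(n,u,v,z):
    c=imaging.get_calibration(n); d=c['R'].T@np.array([(u-c['cx'])/c['fx'],(v-c['cy'])/c['fy'],1]); o=-c['R'].T@c['t']
    return o+d*(z-o[2])/d[2]
def crop(n,u0,v0,u1,v1,s,fn,im=None):
    if im is None: im=imaging.read_camera(n)
    cv2.imwrite(fn,cv2.resize(im[v0:v1,u0:u1,::-1],None,fx=s,fy=s,interpolation=cv2.INTER_CUBIC)); return im
E
python3 - <<'E'
from h import *
it=imaging.read_camera("top"); crop("top",170,120,430,320,3,"pics/topc.png",it)
i=imaging.read_camera("scene"); crop("scene",150,110,400,310,3,"pics/scc.png",i)
for q in ["spindle_grip","spindle_mid","spindle","reel_center","reel","applicator","cradle","knob_grip","brake_knob","pointer","mark","mark_tab"]:
  for c in ("top","scene"):
    print(q,c,[(np.round(d['at'],4).tolist(),round(d['score'],2)) for d in imaging.look_for(q,c)[:3]])
E
```

```text
spindle_grip top [([0.6627, -0.1402, 0.0163], 0.8), ([0.3, 0.2114, 0.0166], 0.75)]
spindle_grip scene [([0.6721, -0.1273, 0.0162], 0.65), ([0.3104, 0.2235, 0.0219], 0.63)]
spindle_mid top [([0.6648, -0.1414, 0.0163], 0.89), ([0.2976, 0.2102, 0.0152], 0.79)]
spindle_mid scene [([0.3104, 0.2201, 0.0159], 0.82), ([0.6721, -0.1275, 0.0189], 0.51)]
spindle top [([0.3007, 0.2131, 0.0154], 0.78), ([0.6596, -0.1376, 0.0134], 0.69), ([0.561, 0.1744, 0.0482], 0.69)]
spindle scene [([0.67, -0.1271, 0.0178], 0.79), ([0.3084, 0.2205, 0.0161], 0.75), ([0.2088, -0.4299, 0.0482], 0.21)]
reel_center top [([0.3489, -0.2802, 0.0677], 0.93), ([0.5048, -0.3172, 0.0987], 0.91), ([0.6666, -0.1408, 0.0162], 0.27)]
reel_center scene [([0.351, -0.276, 0.0508], 0.8), ([0.5062, -0.3056, 0.0789], 0.78)]
reel top [([0.4991, -0.3196, 0.1036], 0.94), ([0.3503, -0.2786, 0.066], 0.84)]
reel scene [([0.3509, -0.2744, 0.0521], 0.81), ([0.5091, -0.3025, 0.0782], 0.76)]
applicator top [([0.5593, 0.1755, 0.0454], 0.83)]
applicator scene [([0.5836, 0.2077, 0.0449], 0.55)]
cradle top [([0.56, 0.1724, 0.0407], 0.56)]
cradle scene [([0.5791, 0.206, 0.0446], 0.78)]
knob_grip top [([0.5, 0.181, 0.0547], 0.77)]
knob_grip scene [([0.5038, 0.1952, 0.057], 0.94)]
brake_knob top [([0.4979, 0.1832, 0.0521], 0.96)]
brake_knob scene [([0.5053, 0.1923, 0.0598], 0.88)]
pointer top [([0.4969, 0.1866, 0.0538], 0.93)]
pointer scene [([0.5067, 0.1939, 0.0613], 0.55)]
mark top [([0.6415, 0.4317, 0.1232], 0.52), ([0.7606, -0.3197, 0.0032], 0.33)]
mark scene []
mark_tab top [([0.4442, 0.4296, 0.1018], 0.29)]
mark_tab scene []
```

View pics/topc.png

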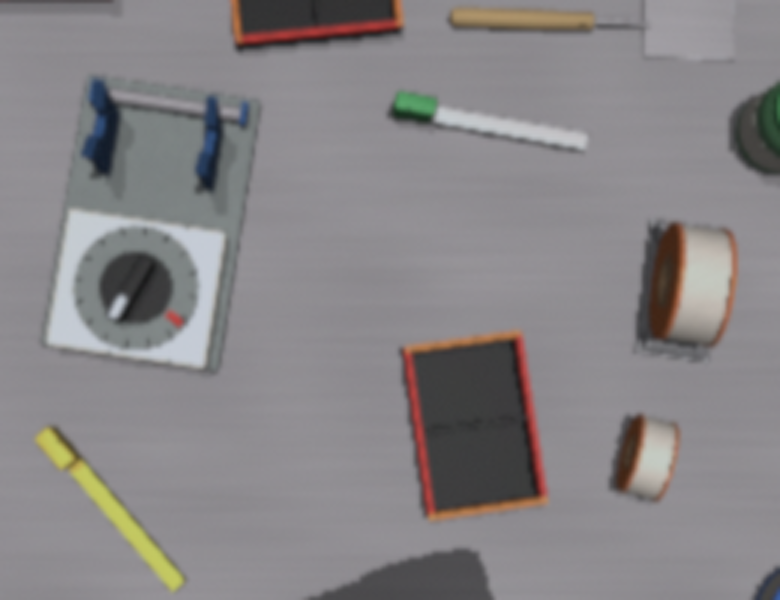

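View pics/scc.png

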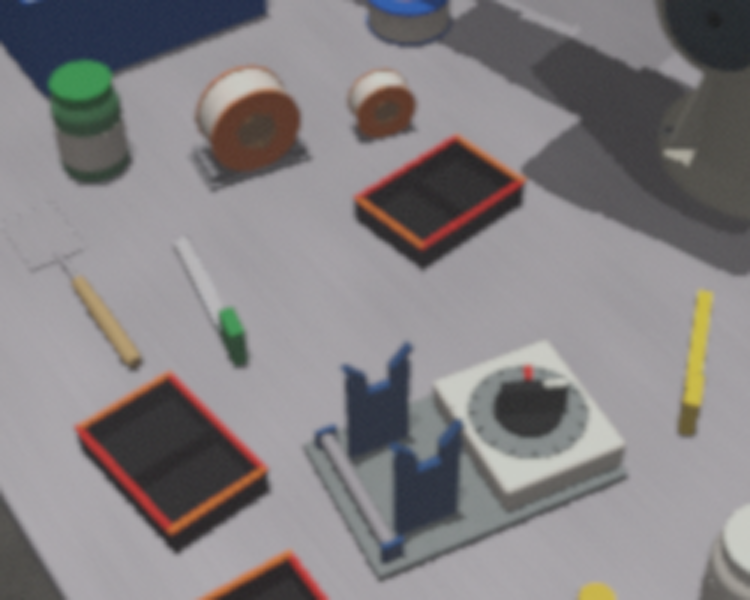

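```bash
cat > fit.py <<'E'
from h import *
from scipy.optimize import minimize, differential_evolution
S=4
def hull_mask(n,pts,m):
    p=np.array([proj(n,x) for x in pts])
    h=cv2.convexHull(((p+0.5)*S*16).astype(np.int32)[:,None])
    cv2.fillConvexPoly(m,h,1,shift=4)
def box(x0,x1,y0,y1,z0,z1): return [(x,y,z) for x in(x0,x1) for y in(y0,y1) for z in(z0,z1)]
def pose(pts,x,y,th,z=0):
    c,s=np.cos(th),np.sin(th); return [(x+c*a-s*b,y+s*a+c*b,z+d) for a,b,d in pts]
def cost(parts,masks):
    t=0
    for n,M in masks.items():
        m=np.zeros((420*S,560*S),np.uint8)
        for p in parts: hull_mask(n,p,m)
        f=cv2.resize(m.astype(np.float32),(560,420),interpolation=cv2.INTER_AREA)
        t+=np.abs(f-M).sum()/M.sum()
    return t
def run(mk,masks,x0,d):
    b=[(a-e,a+e) for a,e in zip(x0,d)]
    r=minimize(lambda q:cost(mk(q),masks),x0,method='Nelder-Mead',options=dict(initial_simplex=[x0]+[np.array(x0)+np.eye(len(x0))[i]*d[i] for i in range(len(x0))],maxiter=150,xatol=1e-4,fatol=1e-4))
    return r.x,r.fun
def spindle(q): # grip xy, yaw, at z underside q[3] if any
    z=q[3] if len(q)>3 else 0
    return [pose(box(-.02,.02,-.009,.009,0,.05),*q[:3],z),pose(box(.02,.17,-.008,.008,0,.016),*q[:3],z)]
def reel(q,z=.061):
    if len(q)>3: z=q[3]
    a=np.linspace(0,2*np.pi,40)
    return [pose([(.055*np.cos(t),w,.055*np.sin(t)) for t in a for w in(-.025,.025)],*q[:3],z)]
def slotpoly():
    return [(-.032,0),(.032,0),(.032,.14),(.0275,.14),(.012,.121),(.012,.1),(-.012,.1),(-.012,.121),(-.0275,.14),(-.032,.14)]
def uprights(q):
    P=[]
    quads=[[(-.032,0),(.032,0),(.032,.1),(-.032,.1)],[(-.032,.1),(-.012,.1),(-.012,.121),(-.032,.121)],[(-.032,.121),(-.012,.121),(-.0275,.14),(-.032,.14)]]
    quads+=[[(-a,b) for a,b in Q] for Q in quads[1:]]
    for yc in(-.05,.05):
        for Q in quads:
            P.append(pose([(a,yc+w,b) for a,b in Q for w in(-.005,.005)],*q[:3],0))
    return P
E
cat > m1.py <<'E'
from fit import *
ims={n:imaging.read_camera(n) for n in("top","scene")}
np.savez("ims.npz",**ims)
def reg(q,near):
    o={}
    for n in ims:
        best=None
        for d in imaging.regions_of(q,n):
            r=d['region']; ys,xs=np.nonzero(r)
            e=np.hypot(*(np.array([xs.mean(),ys.mean()])-proj(n,near)))
            if best is None or e<best[0]: best=(e,r,d['score'])
        if best is None or best[0]>15: print(q,n,'miss',best and best[0]);continue
        print(q,n,round(best[0],1),best[2],best[1].sum()); o[n]=best[1].astype(np.float32)
    return o
ms=reg("spindle",(.665,-.13,.015)); mr=reg("reel",(.505,-.315,.061)); mk=reg("brake_knob",(.503,.187,.06))
np.savez("masks.npz",**{f"s_{k}":v for k,v in ms.items()},**{f"r_{k}":v for k,v in mr.items()},**{f"k_{k}":v for k,v in mk.items()})
x0=[.68,-.06,np.radians(-98)]
for sub in (ms,)+tuple({k:v} for k,v in ms.items()): print('spindle',*run(spindle,sub,x0,[.01,.01,.1]))
for sub in (mr,)+tuple({k:v} for k,v in mr.items()): print('reel',*run(reel,sub,[.505,-.315,-.1],[.01,.01,.1]))
mb={}
for n,im in ims.items():
    hsv=cv2.cvtColor(im,cv2.COLOR_RGB2HSV); m=cv2.inRange(hsv,(100,90,30),(125,255,255))//255
    k=np.zeros_like(m)
    p=[proj(n,x) for x in pose(box(-.06,.075,-.1,.1,0,.16),.63,.19,-.15)]
    cv2.fillConvexPoly(k,cv2.convexHull(np.array(p,np.int32)),1); mb[n]=(m*k).astype(np.float32)
    cv2.imwrite(f"pics/blue_{n}.png",cv2.resize(mb[n]*255,(800,600)))
    print(n,mb[n].sum())
for sub in (mb,)+tuple({k:v} for k,v in mb.items()): print('upr',*run(uprights,sub,[.63,.19,-.15],[.01,.01,.1]))
E
python3 m1.py
```

```text
spindle top 3.5 0.65 472
spindle scene 0.7 0.86 323
reel top 4.2 0.67 1043
reel scene 2.9 0.71 942
brake_knob top 2.7 0.66 447
brake_knob scene 1.7 0.68 419Traceback (most recent call last):
  File "m1.py", line 18, in <module>
    for sub in (ms,)+tuple({k:v} for k,v in ms.items()): print('spindle',*run(spindle,sub,x0,[.01,.01,.1]))
                                                                          ~~~^^^^^^^^^^^^^^^^^^^^^^^^^^^^^
  File "fit.py", line 21, in run
    r=minimize(lambda q:cost(mk(q),masks),x0,method='Nelder-Mead',options=dict(initial_simplex=[x0]+[np.array(x0)+np.eye(len(x0))[i]*d[i] for i in range(len(x0))],maxiter=150,xatol=1e-4,fatol=1e-4))
    res = _minimize_neldermead(fun, x0, args, callback, bounds=bounds,
                               **options)
    fxcc = func(xcc)
    fx = function(np.copy(x), *(wrapper_args + args))
  File "fit.py", line 21, in <lambda>
    r=minimize(lambda q:cost(mk(q),masks),x0,method='Nelder-Mead',options=dict(initial_simplex=[x0]+[np.array(x0)+np.eye(len(x0))[i]*d[i] for i in range(len(x0))],maxiter=150,xatol=1e-4,fatol=1e-4))
                        ~~~~^^^^^^^^^^^^^
  File "fit.py", line 15, in cost
    for p in parts: hull_mask(n,p,m)
                    ~~~~~~~~~^^^^^^^
  File "fit.py", line 5, in hull_mask
    p=np.array([proj(n,x) for x in pts])
                ~~~~^^^^^
  File "h.py", line 5, in proj
    c=imaging.get_calibration(n); p=c['R']@np.asarray(X,float)+c['t']
ValueError: time passes only in moves, steps and waits
```

```bash
python3 - <<'E'
from rig import imaging
import pickle; pickle.dump({n:imaging.get_calibration(n) for n in("top","scene")},open("cal.pkl","wb"))
E
sed -i 's/^from rig.*/from rig import manip, imaging, order\nimport pickle; CAL=pickle.load(open("cal.pkl","rb"))/; s/imaging.get_calibration(n)/CAL[n]/' h.py
python3 - <<'E'
s=open('m1.py').read()
i=s.index("ms=reg("); j=s.index("x0=[")
t="""from fit import *
z=np.load("ims.npz"); ims={n:z[n] for n in z.files}
z=np.load("masks.npz"); ms,mr,mk=[{k[2:]:z[k] for k in z.files if k[0]==c} for c in 'srk']
"""+s[j:]
open('m2.py','w').write(t)
E
time python3 m2.py
```

```text
spindle [ 0.67578979 -0.07293917 -1.74039092] 0.27534788846969604
spindle [ 0.67482833 -0.07214257 -1.73733135] 0.09533898532390594
spindle [ 0.67676545 -0.07486199 -1.74250128] 0.11726006120443344
reel [ 0.50647598 -0.32563548 -0.12359761] 0.10908966511487961
reel [ 0.50692776 -0.32498429 -0.12898412] 0.05339165776968002
reel [ 0.50488643 -0.32836986 -0.18248509] 0.03615976497530937
top 326.0
scene 150.0
upr [ 0.63451253  0.16867326 -0.06121657] 8.949555397033691
upr [ 0.6366398   0.17015373 -0.07695825] 0.5611580014228821
upr [0.59655833 0.07127399 0.9717161 ] 3.7883334159851074[ WARN:0@10.135] global loadsave.cpp:1063 imwrite_ Unsupported depth image for selected encoder is fallbacked to CV_8U.

real	0m15.249s
user	0m11.372s
sys	0m7.138s
```

```bash
cat > m3.py <<'E'
from fit import *
z=np.load("ims.npz"); ims={n:z[n] for n in z.files}
mb={}
for n,im in ims.items():
    f=im.astype(int); m=((f[...,2]-f[...,0]>22)).astype(np.uint8)
    k=np.zeros_like(m)
    p=[proj(n,x) for x in pose(box(-.055,.04,-.07,.07,0.0,.16),.635,.17,-.1)]
    cv2.fillConvexPoly(k,cv2.convexHull(np.array(p,np.int32)),1); mb[n]=(m*k).astype(np.float32)
    v=im[...,::-1].copy(); v[mb[n]>0]=(0,255,0); u,w=proj(n,(.62,.18,.08)).astype(int)
    cv2.imwrite(f"pics/blue2_{n}.png",cv2.resize(np.hstack([v[w-50:w+50,u-60:u+60],im[w-50:w+50,u-60:u+60,::-1]]),None,fx=3.3,fy=3.3))
    print(n,mb[n].sum())
for sub in (mb,)+tuple({k:v} for k,v in mb.items()): print('upr',*run(uprights,sub,[.637,.17,-.1],[.01,.01,.1]))
E
python3 m3.py
```

```text
top 294.0
scene 255.0
upr [ 0.63563722  0.16840398 -0.11406781] 5.404592037200928
upr [ 0.63951325  0.17207888 -0.0893058 ] 0.7089710831642151
upr [0.52713559 0.09139453 0.86940356] 2.3583333492279053
```

```bash
cd pics; python3 -c "
import cv2,numpy as np
cv2.imwrite('b3.png',np.vstack([cv2.imread('blue2_top.png'),cv2.imread('blue2_scene.png')])[:,:800])"
```

```text
(no output)
```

View pics/b3.png

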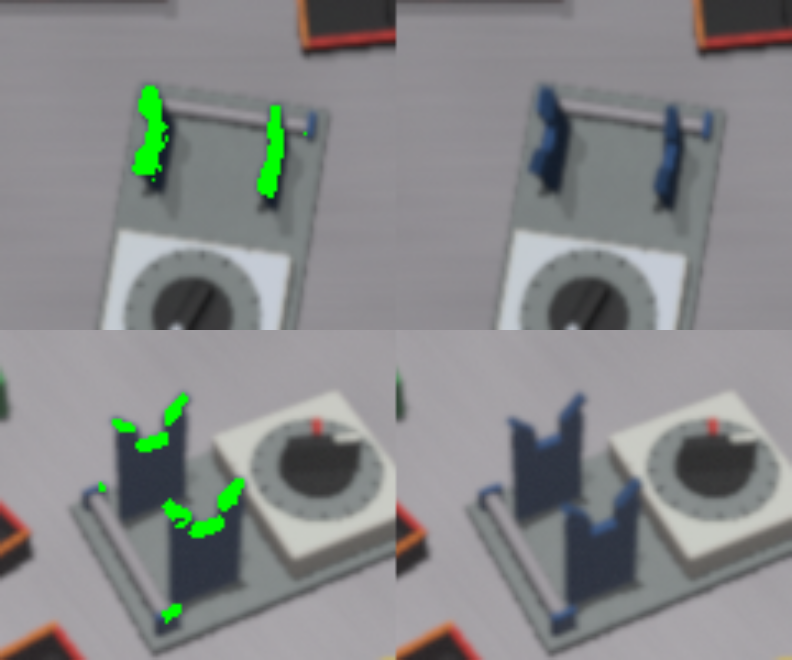

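```bash
sed -i 's/m=((f\[.*/m=((f[...,2]-f[...,0]>9)\&(f[...,0]<85)).astype(np.uint8)/; s/box(-.055,.04,-.07,.07,0.0,.16),.635,.17,-.1/box(-.04,.037,-.062,.062,0.003,.15),.63,.19,-.13/; s/\[.637,.17,-.1\]/[.63,.19,-.13]/' m3.py; python3 m3.py; cd pics; python3 -c "
import cv2,numpy as np
cv2.imwrite('b4.png',np.vstack([cv2.imread('blue2_top.png'),cv2.imread('blue2_scene.png')])[:,:800])"
```

```text
top 284.0
scene 1111.0
upr [ 0.63644087  0.17017057 -0.11983868] 1.031462550163269
upr [ 0.63574652  0.17043714 -0.11778142] 0.7636443376541138
upr [ 0.63561979  0.16568768 -0.1116207 ] 0.2451620101928711
```

View pics/b4.png

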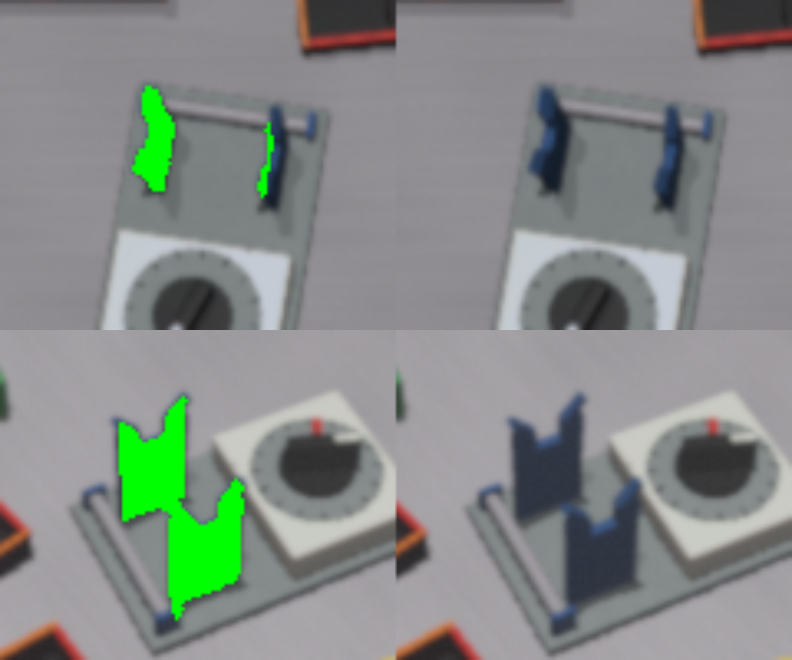

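```bash
sed -i 's/box(-.04,.037,-.062,.062,0.003,.15),.63,.19,-.13/box(-.045,.045,-.07,.07,0.003,.15),.636,.168,-.115/; s/\[.63,.19,-.13\]/[.636,.168,-.11]/' m3.py; cat >> m3.py <<'E'
# knob disc
from numpy.linalg import norm
q=run(uprights,mb,[.636,.168,-.11],[.005,.005,.05])[0]
for n,im in ims.items():
    v=im[...,::-1].copy(); v=cv2.resize(v,None,fx=4,fy=4,interpolation=cv2.INTER_CUBIC)
    for P in uprights(q):
        h=cv2.convexHull(np.array([(proj(n,x)+.5)*4 for x in P],np.int32)); cv2.polylines(v,[h],True,(0,255,255),1)
    for r,zz in((.034,.05),):
        c=pose([(-.135+r*np.cos(t),r*np.sin(t),zz) for t in np.linspace(0,6.28,40)],*q,0)
        cv2.polylines(v,[np.array([(proj(n,x)+.5)*4 for x in c],np.int32)],True,(0,255,0),1)
    u,w=(4*proj(n,(.57,.18,.08))).astype(int); cv2.imwrite(f"pics/ov_{n}.png",v[w-250:w+250,u-200:u+200])
a=np.hstack([cv2.imread(f"pics/ov_{n}.png") for n in ims]); cv2.imwrite("pics/ov.png",a)
E
python3 m3.py
```

```text
top 423.0
scene 1164.0
upr [ 0.63615886  0.16995483 -0.12526296] 0.47908100485801697
upr [ 0.63500822  0.16989246 -0.1181893 ] 0.21631205081939697
upr [ 0.63641857  0.16654879 -0.12073597] 0.2463487982749939
```

View pics/ov.png

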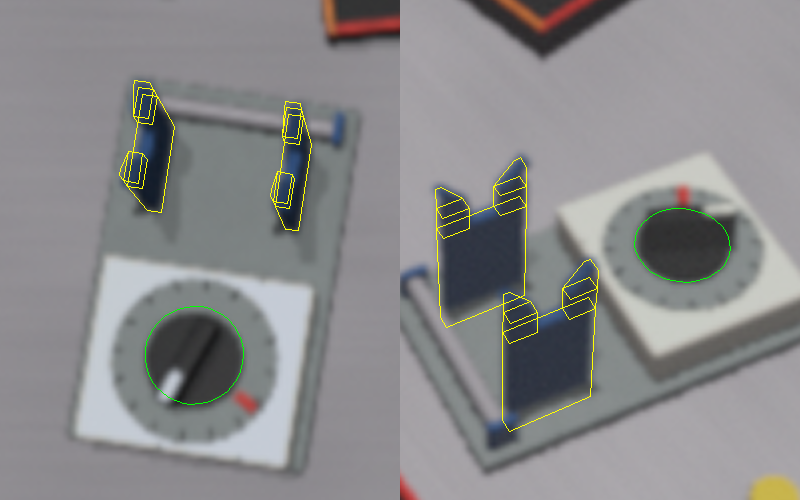

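```bash
cat > go.py <<'E'
import sys
from h import *
def cur():
    s=manip.get_state(); R=Rn.from_quat(s['orientation']).as_matrix()
    return s,R
def rel(p,ang=None):
    """tool-axis displacement to reach p (cm) ; spin needed for tool-x world angle ang(deg, mod 180)"""
    s,R=cur(); d=R.T@(np.array(p)-s['tool_pos'])*100
    a=np.degrees(np.arctan2(R[1,0],R[0,0])); print('t',round(s['t'],2),'pos',s['tool_pos'].round(4),'ang',a.round(2),'tilt',R[2,2].round(5),'F',s['contact_force'].round(1),'w',round(s['gripper_width'],4))
    if ang is not None:
        e=(a-ang+90)%180-90; print('spin',np.radians(e).round(4))
        # displacement in the frame after the spin
        c=np.cos(np.radians(e)); q=np.sin(np.radians(e)); Rz=np.array([[c,-q,0],[q,c,0],[0,0,1]]); print('after spin (cm)',(Rz.T@d).round(2))
    print('now (cm)',d.round(2))
E
python3 - <<'E'
from go import *
rel((.6755,-.0733,.12),np.degrees(-1.740)+180)
E
```

```text
t 1.8 pos [ 0.1678 -0.6021  0.2453] ang 15.57 tilt -1.0 F [ 0.4 -0.2 -0.4] w 0.0855
spin -1.1298
after spin (cm) [60.67 41.14 12.53]
now (cm) [ 63.1  -37.3   12.53]
```

Call:
arm_command(plan=[5,0,0,0,-0.113,5,0,0,0,-0.113,5,0,0,0,-0.113,5,0,0,0,-0.113,5,0,0,0,-0.113])

```text
t: 2.22
tool_pos: [0.1678, -0.602, 0.2453]
orientation: [0.913, 0.409, 0.0, 0.0]
contact_force: [0.0, -0.3, -0.2]
gripper_width: 0.0499
```

Call:
arm_command(plan=[5,0,0,0,-0.113,5,0,0,0,-0.113,5,0,0,0,-0.113,5,0,0,0,-0.113,5,0,0,0,-0.113])

```text
t: 2.63
tool_pos: [0.1678, -0.6021, 0.2453]
orientation: [0.762, 0.647, 0.0, -0.0]
contact_force: [-0.6, 0.1, 0.3]
gripper_width: 0.0497
```

Call:
arm_command(plan=[5,3,2,0.5,0,5,3.1,2.1,0.5,0,5,3.1,2.1,0.5,0,5,3.1,2.1,0.5,0,5,3.1,2.1,0.5,0])

```text
t: 3.05
tool_pos: [0.2971, -0.4665, 0.2202]
orientation: [0.764, 0.645, 0.0, 0.0]
contact_force: [0.3, -1.2, -0.2]
gripper_width: 0.0501
```

Call:
arm_command(plan=[5,3,2,0.5,0,5,3.1,2.1,0.5,0,5,3.1,2.1,0.5,0,5,3.1,2.1,0.5,0,5,3.1,2.1,0.5,0])

```text
t: 3.47
tool_pos: [0.4257, -0.332, 0.1953]
orientation: [0.764, 0.645, 0.0, 0.0]
contact_force: [0.6, 0.3, 0.6]
gripper_width: 0.0498
```

Call:
arm_command(plan=[5,3,2,0.5,0,5,3.1,2.1,0.5,0,5,3.1,2.1,0.5,0,5,3.1,2.1,0.5,0,5,3.1,2.1,0.5,0])

```text
t: 3.88
tool_pos: [0.5542, -0.1976, 0.1702]
orientation: [0.764, 0.645, 0.0, 0.0]
contact_force: [0.2, -1.3, 0.4]
gripper_width: 0.05
```

Call:
arm_command(plan=[5,3,2,0.5,0,5,3.1,2.1,0.5,0,5,3.1,2.1,0.5,0,5,3.1,2.1,0.5,0,5,0,0,0,0])

```text
t: 4.3
tool_pos: [0.6595, -0.087, 0.1495]
orientation: [0.763, 0.646, 0.001, 0.0]
contact_force: [-1.1, 1.0, 0.5]
gripper_width: 0.0501
```

```bash
python3 - <<'E'
from go import *
rel((.6755,-.0733,.06),np.degrees(-1.740)+180)
E
```

```text
t 4.3 pos [ 0.6595 -0.087   0.1495] ang 80.5 tilt -1.0 F [-1.1  1.   0.5] w 0.0501
spin 0.0033
after spin (cm) [1.61 1.33 8.96]
now (cm) [1.6  1.34 8.96]
```

Call:
arm_command(plan=[5,0.8,0.65,2,0.003,5,0.8,0.65,2,0,5,0,0,2.5,0,5,0,0,2.4,0,5,0,0,0,0])

```text
t: 4.72
tool_pos: [0.6679, -0.0779, 0.0565]
orientation: [0.765, 0.644, -0.003, -0.003]
contact_force: [-1.4, -0.1, -0.3]
gripper_width: 0.0502
```

```bash
python3 - <<'E'
from go import *
rel((.6755,-.0733,.028),np.degrees(-1.740)+180)
crop("scene",170,150,300,270,5,"pics/s1.png")
E
```

```text
t 4.72 pos [ 0.6679 -0.0779  0.0565] ang 80.16 tilt -0.99997 F [-1.4 -0.1 -0.3] w 0.0502
spin -0.0025
after spin (cm) [0.58 0.7  2.85]
now (cm) [0.58 0.7  2.85]
```

View pics/s1.png

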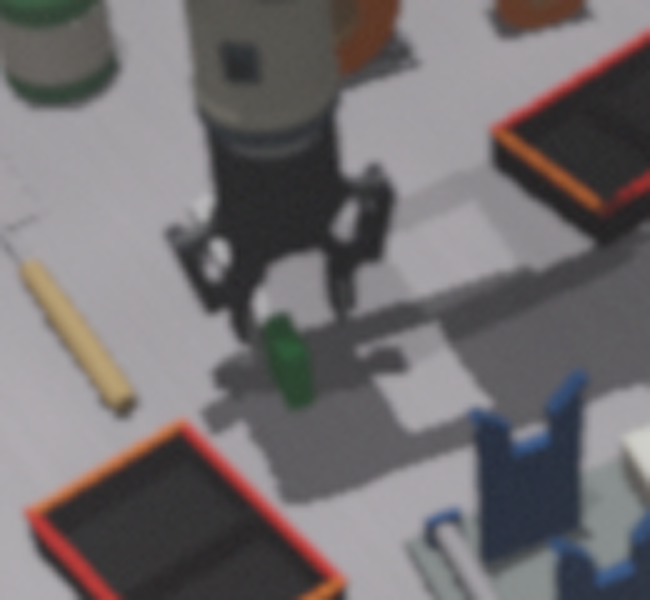

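Call:
arm_command(plan=[5,0,0,0,0,5,0,0,0,0,5,0,0,0,0,5,0,0,0,0,5,0,0,0,0])

```text
t: 5.18
tool_pos: [0.6717, -0.0784, 0.0625]
orientation: [0.765, 0.644, 0.001, 0.001]
contact_force: [-0.3, 0.2, -0.1]
gripper_width: 0.0497
```

```bash
python3 - <<'E'
from go import *
rel((.6755,-.0733,.028),np.degrees(-1.740)+180)
E
```

```text
t 5.18 pos [ 0.6717 -0.0784  0.0625] ang 80.14 tilt -1.0 F [-0.3  0.2 -0.1] w 0.0497
spin -0.0029
after spin (cm) [0.57 0.28 3.45]
now (cm) [0.57 0.28 3.45]
```

Call:
arm_command(plan=[5,0.3,0.15,0.8,0,5,0.27,0.13,0.9,0,5,0,0,0.9,0,5,0,0,0.85,0,5,0,0,0,0])

```text
t: 5.6
tool_pos: [0.6731, -0.0728, 0.0239]
orientation: [0.765, 0.644, -0.001, -0.001]
contact_force: [-0.3, 0.4, -1.0]
gripper_width: 0.0498
```

Call:
arm_command(plan=[0.5,0,0,0,0,0.5,0,0,0,0,0.5,0,0,0,0,0.5,0,0,0,0,0.5,0,0,0,0], force=100)

```text
t: 6.02
tool_pos: [0.6751, -0.0732, 0.0272]
orientation: [0.765, 0.644, 0.0, 0.0]
contact_force: [0.9, -0.2, -0.1]
gripper_width: 0.0168
```

```bash
python3 - <<'E'
from go import *
rel((.6755,-.0733,.028),np.degrees(-1.740)+180)
E
```

```text
t 6.02 pos [ 0.6751 -0.0732  0.0272] ang 80.15 tilt -1.0 F [ 0.9 -0.2 -0.1] w 0.0168
spin -0.0028
after spin (cm) [-0.    0.04 -0.08]
now (cm) [-0.    0.04 -0.08]
```

```bash
python3 - <<'E'
from go import *
rel((.5346,-.102,.081),82.8)
E
```

```text
t 6.02 pos [ 0.6751 -0.0732  0.0272] ang 80.15 tilt -1.0 F [ 0.9 -0.2 -0.1] w 0.0168
spin -0.0463
after spin (cm) [ -4.62 -13.57  -5.39]
now (cm) [ -5.24 -13.34  -5.39]
```

Call:
arm_command(plan=[0.5,0,0,-0.5,0,0.5,0,0,-1.2,0,0.5,0,0,-1.5,-0.015,0.5,0,0,-1.5,-0.015,0.5,0,0,-0.7,-0.016])

```text
t: 6.43
tool_pos: [0.6764, -0.0733, 0.0844]
orientation: [0.75, 0.662, 0.001, 0.001]
contact_force: [0.4, 0.6, -1.3]
gripper_width: 0.0172
```

```bash
python3 - <<'E'
from go import *
rel((.5346,-.102,.081),82.8)
E
```

```text
t 6.43 pos [ 0.6764 -0.0733  0.0844] ang 82.88 tilt -0.99999 F [ 0.4  0.6 -1.3] w 0.0172
spin 0.0014
after spin (cm) [ -4.62 -13.71   0.29]
now (cm) [ -4.61 -13.71   0.29]
```

Call:
arm_command(plan=[0.5,-0.3,-1,0,0,0.5,-0.6,-2,0,0,0.5,-0.7,-2,0,0,0.5,-0.7,-2,0,0,0.5,-0.7,-2,0,0])

```text
t: 6.85
tool_pos: [0.5796, -0.0917, 0.0806]
orientation: [0.75, 0.661, -0.0, -0.0]
contact_force: [-0.4, -0.5, -2.1]
gripper_width: 0.0165
```

Call:
arm_command(plan=[0.5,-0.7,-2,0,0,0.5,-0.6,-1.7,0,0,0.5,-0.3,-0.9,0,0,0.5,0,0,0,0,0.5,0,0,0,0])

```text
t: 7.27
tool_pos: [0.5344, -0.1018, 0.0811]
orientation: [0.75, 0.661, 0.0, 0.0]
contact_force: [0.4, -0.1, -1.2]
gripper_width: 0.0171
```

```bash
cat > m4.py <<'E'
from go import *
from fit import *
rel((.5346,-.102,.081),82.8)
s,R=cur()
g=s['tool_pos']+np.array([0,0,.005]); yaw=np.arctan2(-R[1,0],-R[0,0])
q=[g[0],g[1],yaw,g[2]-.033]; print('pred',np.round(q,4))
ims={n:imaging.read_camera(n) for n in("top","scene")}
for n,im in ims.items():
    v=cv2.resize(im[...,::-1],None,fx=4,fy=4,interpolation=cv2.INTER_CUBIC)
    for P in spindle(q)+reel([.5065,-.3255,-.125]):
        h=cv2.convexHull(np.array([(proj(n,x)+.5)*4 for x in P],np.int32)); cv2.polylines(v,[h],True,(0,255,255),1)
    u,w=(4*proj(n,(.52,-.25,.06))).astype(int); u=max(u,200);w=max(w,250); cv2.imwrite(f"pics/ov_{n}.png",v[w-250:w+250,u-200:u+200])
a=np.hstack([cv2.imread(f"pics/ov_{n}.png") for n in ims]); cv2.imwrite("pics/ov2.png",a)
E
python3 m4.py
```

```text
t 7.27 pos [ 0.5344 -0.1018  0.0811] ang 82.75 tilt -1.0 F [ 0.4 -0.1 -1.2] w 0.0171
spin -0.0008
after spin (cm) [-0.02  0.03  0.01]
now (cm) [-0.02  0.03  0.01]
pred [ 0.5344 -0.1018 -1.6973  0.0531]
```

View pics/ov2.png

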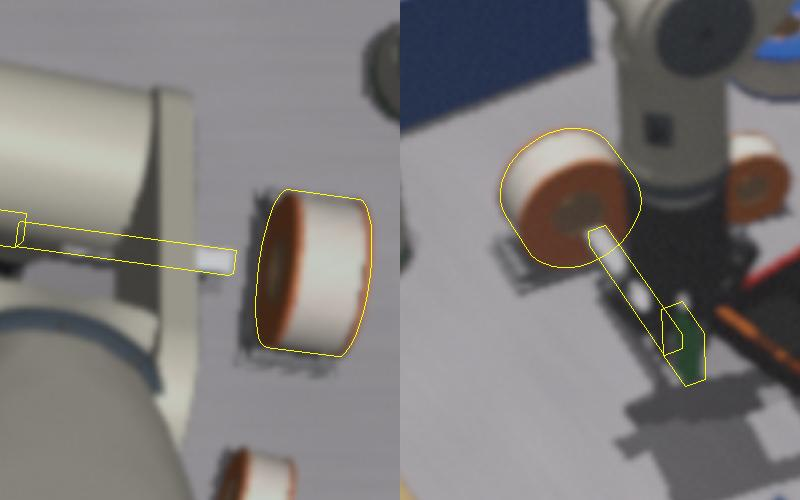

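Call:
arm_command(plan=[0.5,-0.5,0,0,0,0.5,-1,0,0,0,0.5,-1,0,0,0,0.5,-1,0,0,0,0.5,-1,0,0,0])

```text
t: 7.78
tool_pos: [0.5283, -0.1477, 0.0807]
orientation: [0.75, 0.661, -0.0, -0.0]
contact_force: [-0.7, -0.1, -1.3]
gripper_width: 0.017
```

Call:
arm_command(plan=[0.5,-1,0,0,0,0.5,-1,0,0,0,0.5,-1,0,0,0,0.5,-1,0,0,0,0.5,-1,0,0,0])

```text
t: 8.2
tool_pos: [0.522, -0.197, 0.0808]
orientation: [0.75, 0.661, -0.0, -0.0]
contact_force: [0.2, 0.4, -1.8]
gripper_width: 0.0169
```

```bash
sed -i 's/rel((.5346,-.102,.081),82.8)/rel((.5174,-.2392,.081),82.8)/' m4.py; python3 m4.py
```

```text
t 8.2 pos [ 0.522  -0.197   0.0808] ang 82.77 tilt -1.0 F [ 0.2  0.4 -1.8] w 0.0169
spin -0.0005
after spin (cm) [-4.24  0.08 -0.02]
now (cm) [-4.24  0.08 -0.02]
pred [ 0.522  -0.197  -1.697   0.0528]
```

View pics/ov2.png

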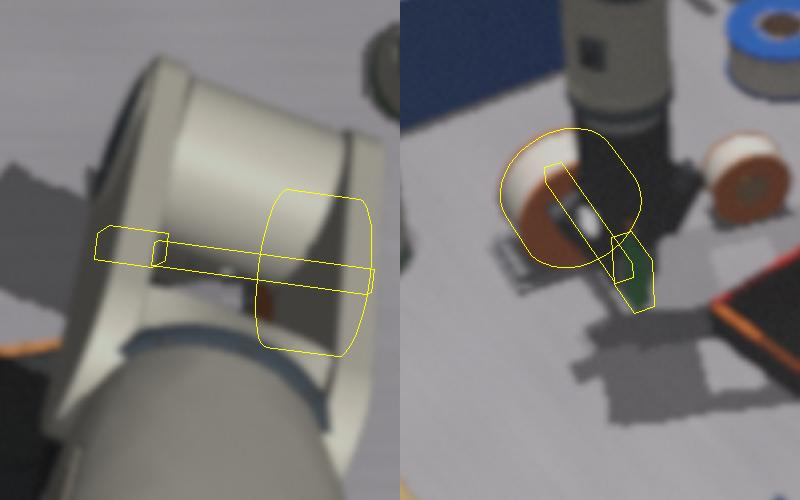

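Call:
arm_command(plan=[0.5,-1,0,0,0,0.5,-1,0,0,0,0.5,-1,0,0,0,0.5,-0.8,0,0,0,0.5,-0.4,0,0,0])

```text
t: 8.72
tool_pos: [0.5168, -0.2389, 0.0808]
orientation: [0.75, 0.661, 0.0, 0.0]
contact_force: [0.8, -0.6, -1.5]
gripper_width: 0.0169
```

Call:
arm_command(plan=[0.5,0,0,-0.2,0,0.5,0,0,-0.3,0,0.5,0,0,-0.3,0,0.5,0,0,-0.3,0,0.5,0,0,-0.3,0], force=115)

```text
t: 9.13
tool_pos: [0.5169, -0.2372, 0.0951]
orientation: [0.75, 0.661, 0.0, -0.0]
contact_force: [0.3, -0.3, -3.6]
gripper_width: 0.0166
```

Call:
arm_command(plan=[0.5,0,0,-0.3,0,0.5,0,0,-0.3,0,0.5,0,0,-0.3,0,0.5,0,0,-0.5,0,0.5,0,0,-0.5,0])

```text
t: 9.55
tool_pos: [0.5168, -0.2375, 0.1141]
orientation: [0.75, 0.661, -0.0, -0.0]
contact_force: [0.0, -0.8, -4.4]
gripper_width: 0.0166
```

```bash
python3 m4.py
```

```text
t 9.55 pos [ 0.5168 -0.2375  0.1141] ang 82.79 tilt -1.0 F [ 0.  -0.8 -4.4] w 0.0166
spin -0.0003
after spin (cm) [-0.16  0.08  3.31]
now (cm) [-0.16  0.08  3.31]
pred [ 0.5168 -0.2375 -1.6967  0.0861]
```

View pics/ov2.png

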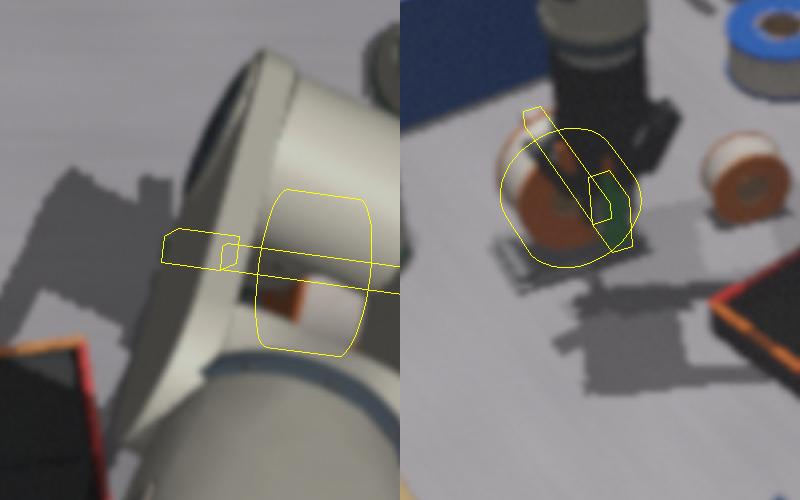

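Call:
arm_command(plan=[0.5,0,0,-0.9,0,0.5,0,0,-1.3,0,0.5,0,0,-1.6,0,0.5,0,0,-1.6,0,0.5,0,0,-1.2,0])

```text
t: 10.07
tool_pos: [0.5171, -0.2377, 0.1814]
orientation: [0.75, 0.661, 0.0, 0.0]
contact_force: [0.2, -0.1, -3.3]
gripper_width: 0.017
```

Call:
arm_command(plan=[0.5,0,0,-0.6,-0.006,0.5,0,0,-0.2,0,0.5,0,0,0,0,0.5,0,0,0,0,0.5,0,0,0,0])

```text
t: 10.48
tool_pos: [0.5163, -0.2373, 0.1869]
orientation: [0.748, 0.663, -0.0, -0.001]
contact_force: [0.9, 1.0, -4.5]
gripper_width: 0.0167
```

```bash
sed -i 's/rel((.5174,-.2392,.081),82.8)/rel((.6464,.2554,.184),83.1)/' m4.py; python3 m4.py
```

```text
t 10.48 pos [ 0.5163 -0.2373  0.1869] ang 83.12 tilt -1.0 F [ 0.9  1.  -4.5] w 0.0167
spin 0.0003
after spin (cm) [50.48  6.99  0.3 ]
now (cm) [50.48  7.01  0.3 ]
pred [ 0.5163 -0.2373 -1.6909  0.1589]
```

View pics/ov2.png

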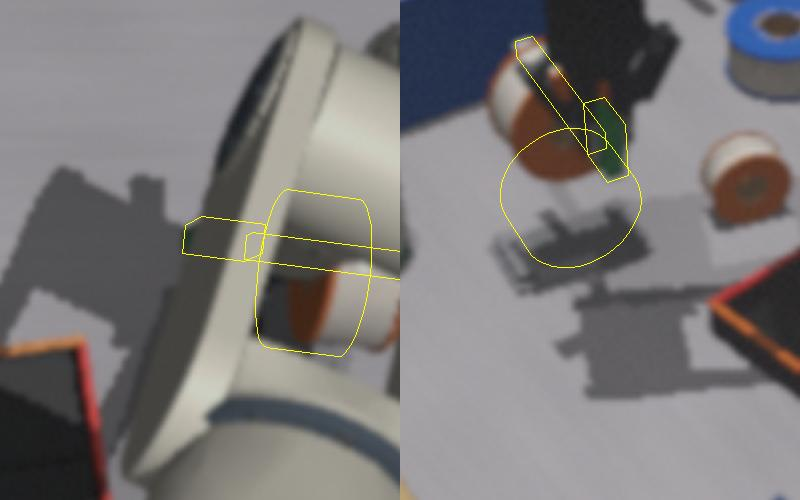

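Call:
arm_command(plan=[0.5,0.4,0.06,-0.5,0,0.5,0.9,0.12,-1,0,0.5,1.4,0.19,-1.3,0,0.5,1.8,0.25,-1.3,0,0.5,2,0.28,-1.2,0])

```text
t: 11.0
tool_pos: [0.534, -0.1732, 0.2423]
orientation: [0.749, 0.663, 0.0, 0.0]
contact_force: [1.4, -0.4, -3.7]
gripper_width: 0.0169
```

Call:
arm_command(plan=[0.5,2,0.28,-0.8,0,0.5,2,0.28,-0.3,0,0.5,2,0.28,0,0,0.5,2,0.28,0,0,0.5,2,0.28,0,0])

```text
t: 11.42
tool_pos: [0.5599, -0.0748, 0.253]
orientation: [0.748, 0.664, 0.001, 0.0]
contact_force: [0.4, -0.5, -4.0]
gripper_width: 0.0171
```

Call:
arm_command(plan=[0.5,2,0.28,0,0,0.5,2,0.28,0,0,0.5,2,0.28,0,0,0.5,2,0.28,0,0,0.5,2,0.28,0,0])

```text
t: 11.83
tool_pos: [0.5856, 0.023, 0.2528]
orientation: [0.748, 0.664, 0.0, 0.0]
contact_force: [-0.0, -0.3, -4.4]
gripper_width: 0.0168
```

```bash
sed -i 's/(.52,-.25,.06)/(.6,.07,.12)/' m4.py; sed -i 's/+reel(\[.5065,-.3255,-.125\])/+uprights([.636,.169,-.12])/' m4.py; python3 m4.py
```

```text
t 11.83 pos [0.5856 0.023  0.2528] ang 83.14 tilt -1.0 F [-0.  -0.3 -4.4] w 0.0168
spin 0.0007
after spin (cm) [23.8   3.24  6.9 ]
now (cm) [23.8   3.25  6.9 ]
pred [ 0.5856  0.023  -1.6905  0.2248]
```

View pics/ov2.png

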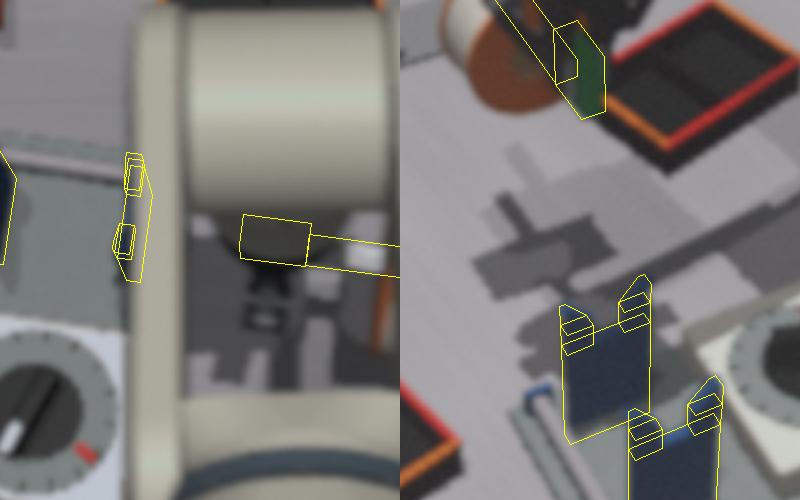

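Call:
arm_command(plan=[0.5,2,0.27,0,0,0.5,2,0.27,0,0,0.5,2,0.27,0,0,0.5,2,0.27,0,0,0.5,2,0.27,0,0])

```text
t: 12.35
tool_pos: [0.6108, 0.1198, 0.2526]
orientation: [0.748, 0.663, 0.0, 0.0]
contact_force: [0.8, 0.6, -4.5]
gripper_width: 0.0167
```

Call:
arm_command(plan=[0.5,2,0.27,0,0,0.5,2,0.27,0,0,0.5,2,0.27,0,0,0.5,2,0.27,0,0,0.5,1.6,0.22,0,0])

```text
t: 12.77
tool_pos: [0.6353, 0.2141, 0.2525]
orientation: [0.748, 0.664, 0.0, 0.0]
contact_force: [0.3, -0.1, -3.7]
gripper_width: 0.0171
```

Call:
arm_command(plan=[0.5,1.2,0.16,0,0,0.5,0.6,0.08,0,0,0.5,0.2,0,0,0,0.5,0,0,0,0,0.5,0,0,0,0])

```text
t: 13.18
tool_pos: [0.6397, 0.2313, 0.2517]
orientation: [0.748, 0.663, -0.0, 0.0]
contact_force: [1.5, -0.1, -4.1]
gripper_width: 0.0165
```

```bash
sed -i 's/(.6,.07,.12)/(.63,.17,.16)/' m4.py;  python3 m4.py
```

```text
t 13.18 pos [0.6397 0.2313 0.2517] ang 83.11 tilt -1.0 F [ 1.5 -0.1 -4.1] w 0.0165
spin 0.0002
after spin (cm) [2.48 0.38 6.77]
now (cm) [2.48 0.38 6.77]
pred [ 0.6397  0.2313 -1.6911  0.2237]
```

View pics/ov2.png

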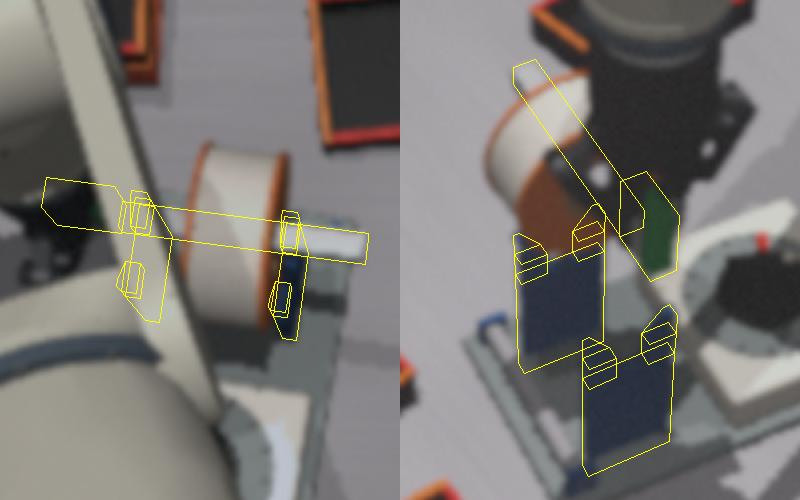

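```bash
cat >> m4.py <<'E'
d=np.array([np.cos(yaw),np.sin(yaw)]); c=g[:2]+.087*d
def ovl(parts,fn):
    A=[]
    for n,im in ims.items():
        v=cv2.resize(im[...,::-1],None,fx=4,fy=4,interpolation=cv2.INTER_CUBIC)
        for P in parts:
            h=cv2.convexHull(np.array([(proj(n,x)+.5)*4 for x in P],np.int32)); cv2.polylines(v,[h],True,(0,255,255),1)
        u,w=(4*proj(n,(.63,.17,.16))).astype(int); A.append(v[w-250:w+250,u-200:u+200])
    cv2.imwrite(fn,np.hstack(A))
ovl(reel([c[0],c[1],yaw+np.pi/2,g[2]-.025-.014]),"pics/ov3.png")
E
python3 m4.py
```

```text
t 13.28 pos [0.6398 0.2311 0.2518] ang 83.08 tilt -1.0 F [-0.8 -0.6 -3.9] w 0.0168
spin -0.0003
after spin (cm) [2.49 0.37 6.78]
now (cm) [2.49 0.37 6.78]
pred [ 0.6398  0.2311 -1.6916  0.2238]
```

View pics/ov3.png

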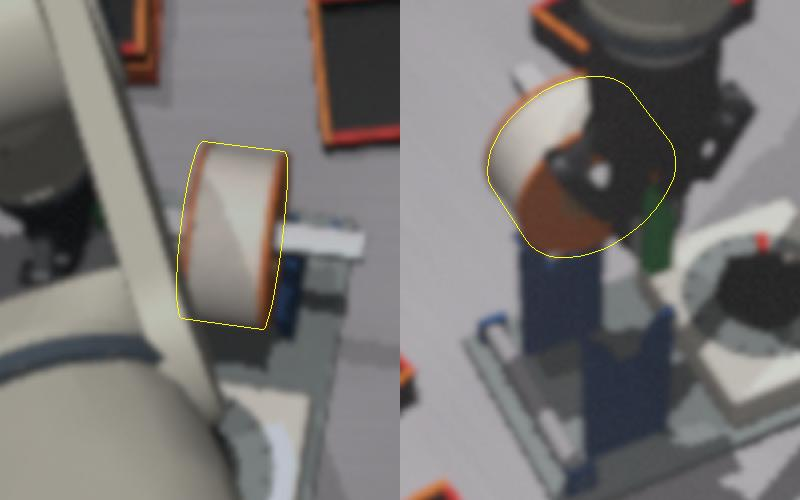

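Call:
arm_command(plan=[0.5,0.5,0.08,0,0,0.5,0.8,0.12,0,0,0.5,0.8,0.12,0,0,0.5,0.4,0.05,0,0,0.5,0,0,0,0])

```text
t: 13.8
tool_pos: [0.6468, 0.2579, 0.2517]
orientation: [0.748, 0.664, 0.0, -0.0]
contact_force: [-0.5, -0.0, -3.9]
gripper_width: 0.0167
```

Call:
arm_command(plan=[0.5,0,0,0,0,0.5,0,0,0.3,0,0.5,0,0,0.7,0,0.5,0,0,1,0,0.5,0,0,1,0])

```text
t: 14.22
tool_pos: [0.6464, 0.2561, 0.2207]
orientation: [0.748, 0.663, -0.0, -0.0]
contact_force: [-0.0, -0.2, -4.0]
gripper_width: 0.017
```

```bash
python3 m4.py
```

```text
t 14.22 pos [0.6464 0.2561 0.2207] ang 83.11 tilt -1.0 F [-0.  -0.2 -4. ] w 0.017
spin 0.0002
after spin (cm) [-0.07  0.01  3.67]
now (cm) [-0.07  0.01  3.67]
pred [ 0.6464  0.2561 -1.691   0.1927]
```

View pics/ov2.png

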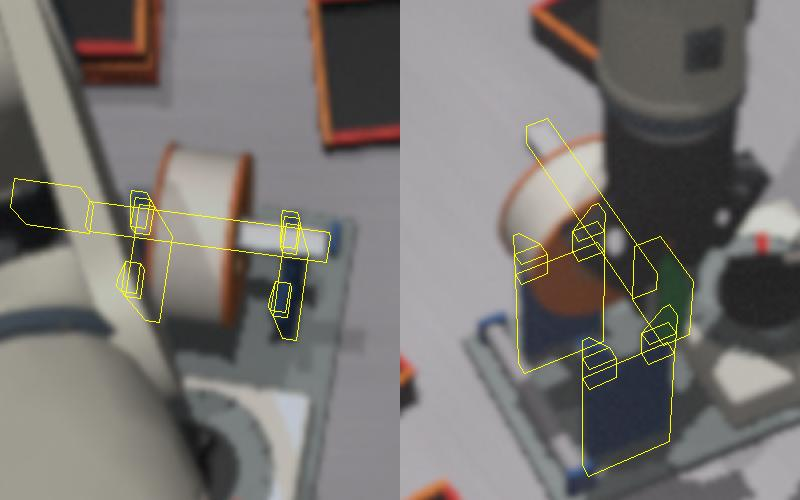

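Call:
arm_command(plan=[0.5,0,0,1,0,0.5,0,0,1,0,0.5,0,0,1,0,0.5,0,0,1,0,0.5,0,0,1,0])

```text
t: 14.73
tool_pos: [0.6464, 0.2564, 0.1705]
orientation: [0.748, 0.663, -0.0, -0.0]
contact_force: [-0.1, -0.6, -4.5]
gripper_width: 0.017
```

Call:
arm_command(plan=[0.5,0,0,0.8,0,0.5,0,0,0.6,0,0.5,0,0,0.4,0,0.5,0,0,0.2,0,0.5,0,0,0,0])

```text
t: 15.15
tool_pos: [0.6465, 0.2564, 0.1514]
orientation: [0.748, 0.663, -0.0, -0.0]
contact_force: [-0.0, -0.1, -4.1]
gripper_width: 0.0169
```

```bash
python3 m4.py
```

```text
t 15.15 pos [0.6465 0.2564 0.1514] ang 83.13 tilt -1.0 F [-0.  -0.1 -4.1] w 0.0169
spin 0.0005
after spin (cm) [-0.11  0.   -3.26]
now (cm) [-0.11  0.   -3.26]
pred [ 0.6465  0.2564 -1.6908  0.1234]
```

View pics/ov2.png

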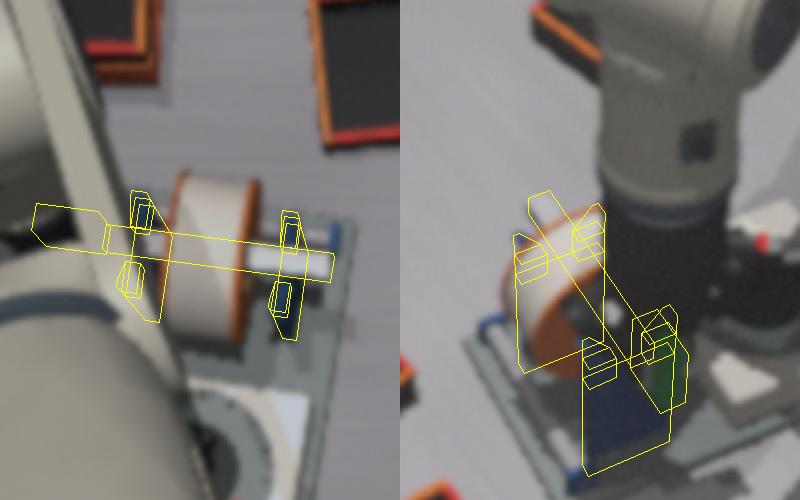

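Call:
arm_command(plan=[0.5,-0.05,0,0.3,0,0.5,-0.05,0,0.4,0,0.5,0,0,0.4,0,0.5,0,0,0.3,0,0.5,0,0,0.2,0])

```text
t: 15.67
tool_pos: [0.6462, 0.2552, 0.1349]
orientation: [0.748, 0.663, -0.0, -0.0]
contact_force: [-0.7, 0.4, -4.7]
gripper_width: 0.0166
```

Call:
arm_command(plan=[0.5,0,0,0.15,0,0.5,0,0,0.15,0,0.5,0,0,0.15,0,0.5,0,0,0.1,0,0.5,0,0,0,0])

```text
t: 16.08
tool_pos: [0.6463, 0.2553, 0.13]
orientation: [0.748, 0.663, -0.0, -0.0]
contact_force: [-0.3, -1.3, -4.0]
gripper_width: 0.0165
```

```bash
python3 m4.py
```

```text
t 16.08 pos [0.6463 0.2553 0.13  ] ang 83.12 tilt -1.0 F [-0.3 -1.3 -4. ] w 0.0165
spin 0.0004
after spin (cm) [ 0.01  0.   -5.4 ]
now (cm) [ 0.01  0.   -5.4 ]
pred [ 0.6463  0.2553 -1.6908  0.102 ]
```

View pics/ov2.png

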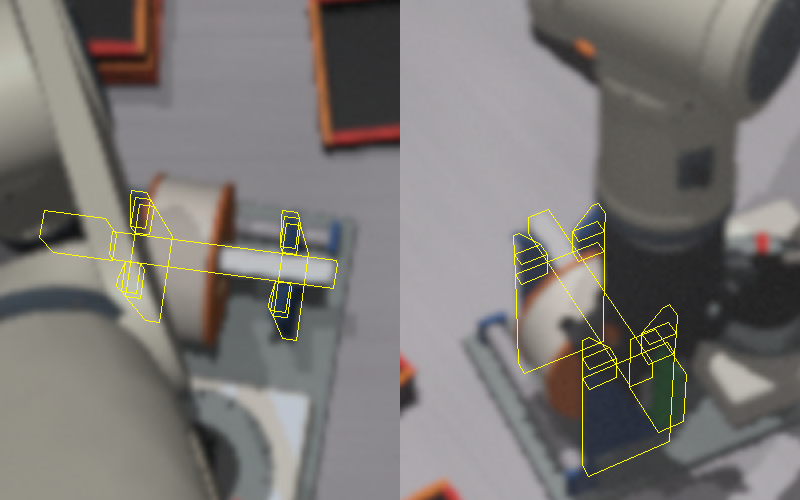

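View pics/ov3.png

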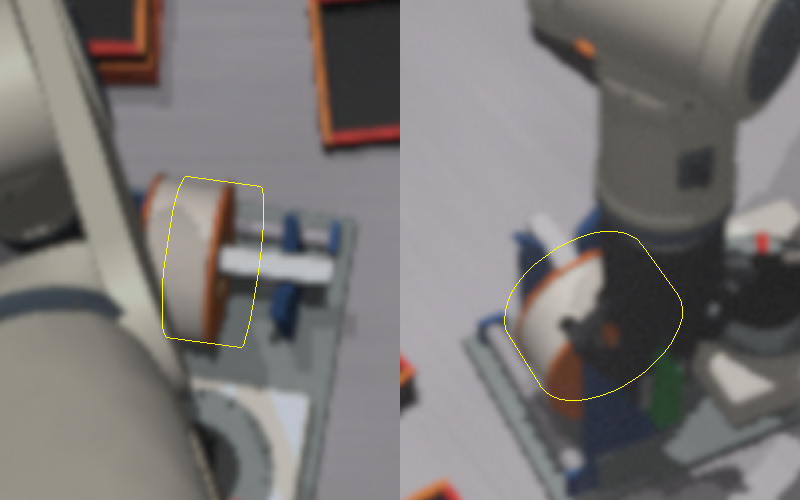

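```bash
cat > z.py <<'E'
from fit import *
from go import cur,rel
import sys
rel((.6464,.2554,.128),83.1)
s,R=cur(); g=s['tool_pos']+np.array([0,0,.005]); yaw=np.arctan2(-R[1,0],-R[0,0]); q=[g[0],g[1],yaw,g[2]-.033]
A=[]
for n in("top","scene"):
    im=imaging.read_camera(n); F=8
    v=cv2.resize(im[...,::-1],None,fx=F,fy=F,interpolation=cv2.INTER_CUBIC)
    if len(sys.argv)>1:
      for P in spindle(q):
        h=cv2.convexHull(np.array([(proj(n,x)+.5)*F for x in P],np.int32)); cv2.polylines(v,[h],True,(0,255,255),1)
    u,w=(F*proj(n,(.63,.155,.1))).astype(int); A.append(v[w-290:w+290,u-200:u+200] if n=='scene' else v[w-290:w+290,u-200:u+200])
cv2.imwrite("pics/z%d.png"%int(s['t']*100),np.hstack(A)); print("z%d.png"%int(s['t']*100))
E
python3 z.py 1
```

```text
t 16.18 pos [0.6464 0.2554 0.1303] ang 83.12 tilt -1.0 F [-1.  -0.4 -3.2] w 0.0165
spin 0.0003
after spin (cm) [-0.   -0.    0.23]
now (cm) [-0.   -0.    0.23]
z1618.png
```

View pics/z1618.png

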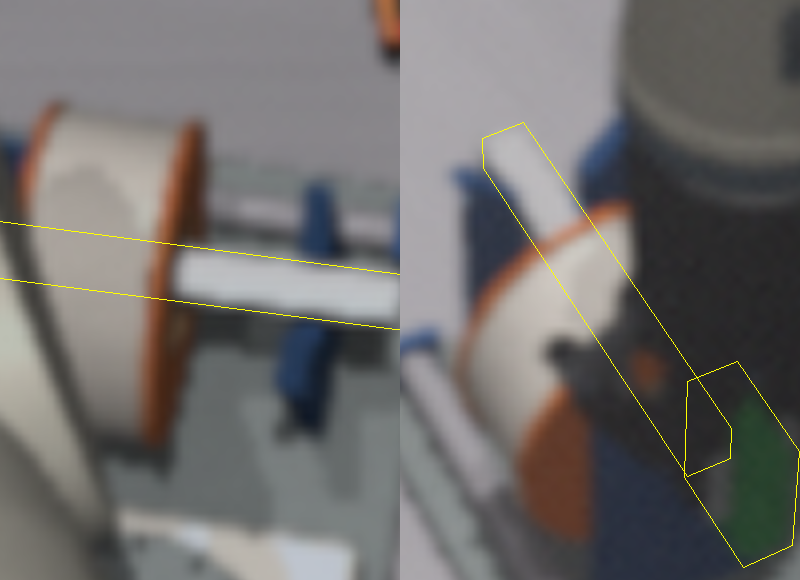

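Call:
arm_command(plan=[0.5,0,0,-0.2,0,0.5,0.2,0,-0.1,0,0.5,0.4,0,0,0,0.5,0.4,0,0,0,0.5,0.4,0,0,0])

```text
t: 16.7
tool_pos: [0.6481, 0.2698, 0.1334]
orientation: [0.748, 0.663, -0.0, -0.0]
contact_force: [-1.3, -1.4, -4.3]
gripper_width: 0.0165
```

```bash
python3 z.py 1
```

```text
t 16.7 pos [0.6481 0.2698 0.1334] ang 83.12 tilt -1.0 F [-1.3 -1.4 -4.3] w 0.0165
spin 0.0004
after spin (cm) [-1.45  0.    0.54]
now (cm) [-1.45 -0.    0.54]
z1670.png
```

View pics/z1670.png

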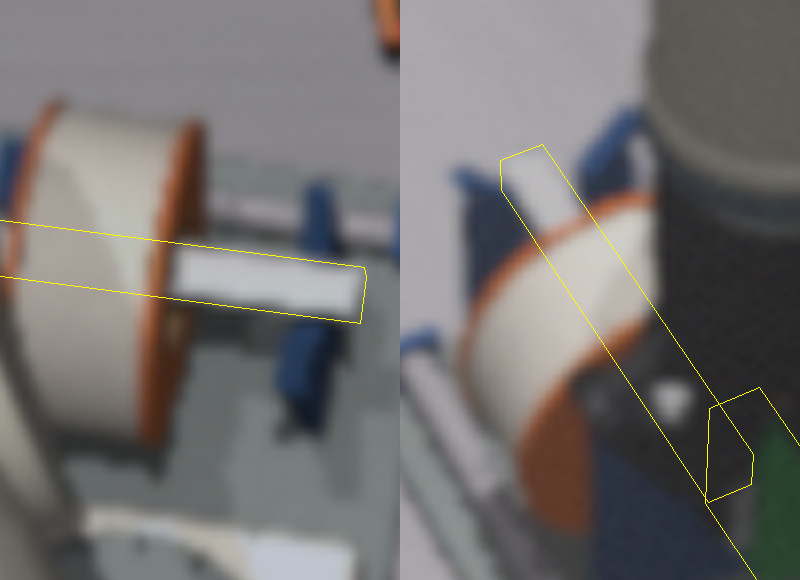

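Call:
arm_command(plan=[0.5,0.3,0,0,0,0.5,0.1,0,0,0,0.5,0,0,0,0,0.5,-0.1,0,0,0,0.5,-0.2,0,0,0])

```text
t: 17.22
tool_pos: [0.6483, 0.2707, 0.1333]
orientation: [0.748, 0.663, 0.0, -0.0]
contact_force: [-1.1, 0.4, -3.8]
gripper_width: 0.0168
```

Call:
arm_command(plan=[0.5,-0.3,0,0,0,0.5,-0.3,0,0,0,0.5,-0.3,0,0,0,0.5,-0.2,0,0,0,0.5,0,0,0,0])

```text
t: 17.63
tool_pos: [0.6469, 0.2587, 0.1333]
orientation: [0.748, 0.663, -0.0, 0.0]
contact_force: [-0.8, -0.1, -4.6]
gripper_width: 0.0167
```

```bash
python3 z.py 1
```

```text
t 17.63 pos [0.6469 0.2587 0.1333] ang 83.1 tilt -1.0 F [-0.8 -0.1 -4.6] w 0.0167
spin -0.0
after spin (cm) [-0.33 -0.01  0.53]
now (cm) [-0.33 -0.01  0.53]
z1763.png
```

View pics/z1763.png

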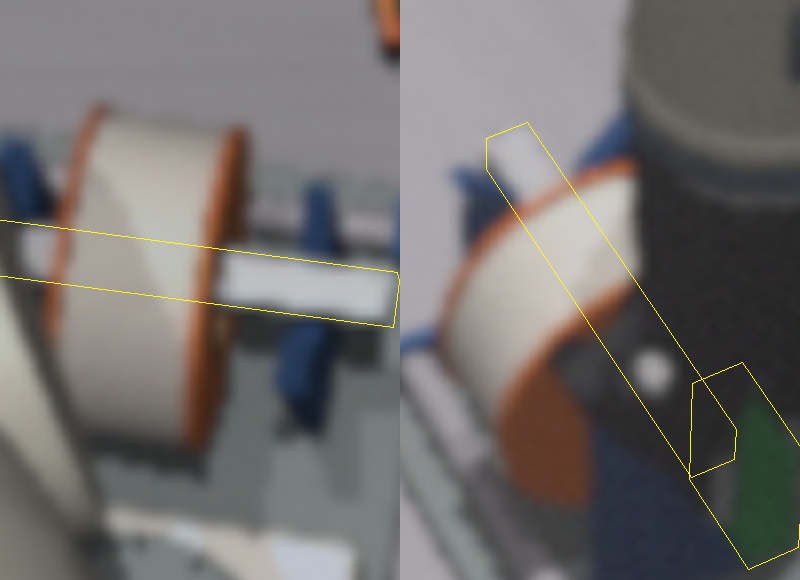

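Call:
arm_command(plan=[0.5,-0.2,0,0,0,0.5,-0.2,0,0,0,0.5,-0.1,0,0,0,0.5,0,0,0.1,0,0.5,0,0,0.1,0])

```text
t: 18.15
tool_pos: [0.6464, 0.2544, 0.1313]
orientation: [0.748, 0.663, 0.0, 0.0]
contact_force: [-0.9, -0.2, -3.7]
gripper_width: 0.0166
```

Call:
arm_command(plan=[0.5,0,0,0.1,0,0.5,0,0,0.05,0,0.5,0,0,0.05,0,0.5,0,0,0.05,0,0.5,0,0,0,0])

```text
t: 18.57
tool_pos: [0.6463, 0.2545, 0.1287]
orientation: [0.748, 0.663, -0.0, -0.0]
contact_force: [-0.0, -0.5, -3.6]
gripper_width: 0.0165
```

```bash
python3 z.py 1
```

```text
t 18.57 pos [0.6463 0.2545 0.1287] ang 83.13 tilt -1.0 F [-0.  -0.5 -3.6] w 0.0165
spin 0.0005
after spin (cm) [ 0.09 -0.    0.07]
now (cm) [ 0.09 -0.    0.07]
z1856.png
```

View pics/z1856.png

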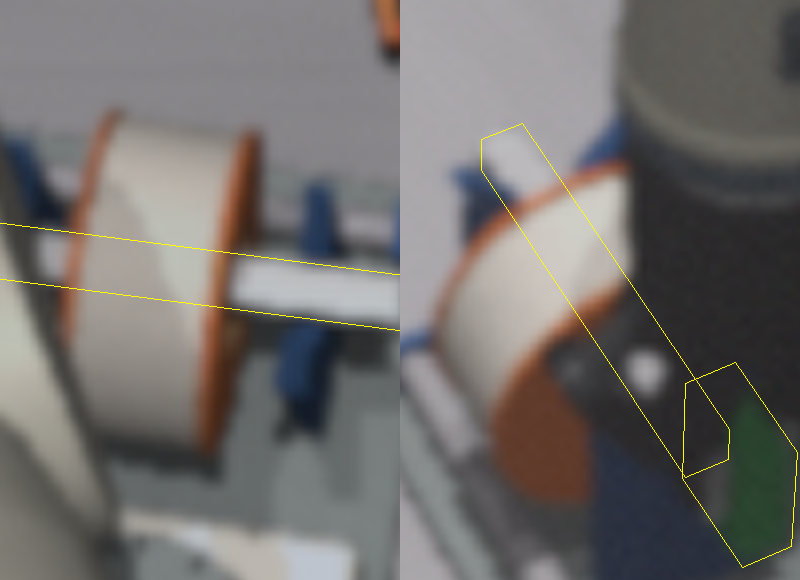

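Call:
arm_command(plan=[0.5,0,0,0.05,0,0.5,0,0,0.05,0,0.5,0,0,0.05,0,0.5,0,0,0,0,0.5,0,0,0,0])

```text
t: 19.08
tool_pos: [0.6463, 0.2545, 0.1274]
orientation: [0.748, 0.663, 0.0, -0.0]
contact_force: [-1.5, 1.4, -2.4]
gripper_width: 0.0167
```

```bash
python3 z.py 1
```

```text
t 19.08 pos [0.6463 0.2545 0.1274] ang 83.12 tilt -1.0 F [-1.5  1.4 -2.4] w 0.0167
spin 0.0004
after spin (cm) [ 0.09 -0.01 -0.06]
now (cm) [ 0.09 -0.01 -0.06]
z1908.png
```

Call:
arm_command(plan=[0.5,0,0,0.04,0,0.5,0,0,0.04,0,0.5,0,0,0.04,0,0.5,0,0,0,0,0.5,0,0,0,0])

```text
t: 19.6
tool_pos: [0.6464, 0.2546, 0.1271]
orientation: [0.748, 0.663, 0.0, 0.0]
contact_force: [-3.4, 0.1, 6.5]
gripper_width: 0.0166
```

```bash
python3 z.py 1
```

```text
t 19.6 pos [0.6464 0.2546 0.1271] ang 83.13 tilt -1.0 F [-3.4  0.1  6.5] w 0.0166
spin 0.0005
after spin (cm) [ 0.08 -0.01 -0.09]
now (cm) [ 0.08 -0.01 -0.09]
z1960.png
```

View pics/z1908.png

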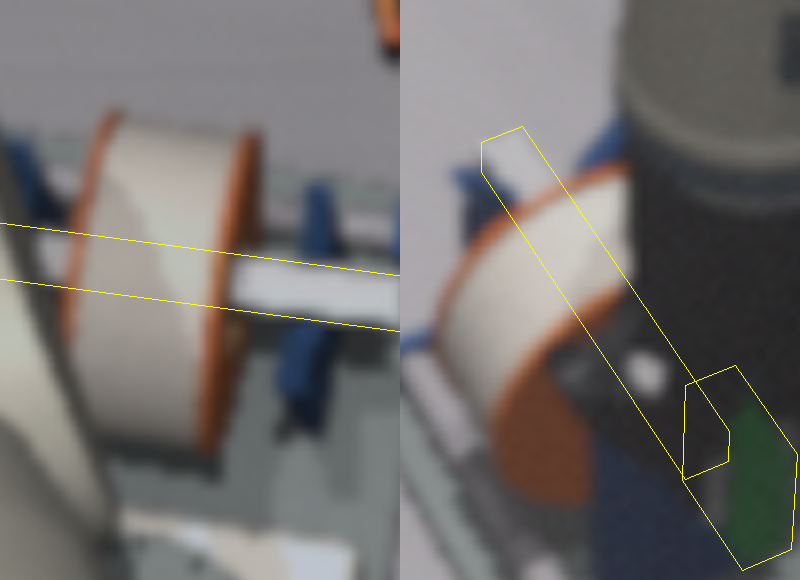

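Call:
arm_command(plan=[0.5,0,0,-0.05,0,0.5,0,0,0,0,2.2,0,0,0,0,2.8,0,0,0,0,4.5,0,0,0,0], force=40)

```text
t: 20.12
tool_pos: [0.6467, 0.2544, 0.1266]
orientation: [0.748, 0.664, 0.0, 0.0]
contact_force: [1.2, -0.5, -0.1]
gripper_width: 0.039
```

```bash
python3 z.py 1
```

```text
t 20.12 pos [0.6467 0.2544 0.1266] ang 83.14 tilt -1.0 F [ 1.2 -0.5 -0.1] w 0.039
spin 0.0006
after spin (cm) [ 0.1  -0.04 -0.14]
now (cm) [ 0.1  -0.04 -0.14]
z2011.png
```

Call:
arm_command(plan=[4.5,0,0,-0.5,0,4.5,0,0,-1,0,4.5,0,0,-2,0,4.5,0,0,-3,0,4.5,0,0,-3.5,0])

```text
t: 20.63
tool_pos: [0.6455, 0.2541, 0.2269]
orientation: [0.748, 0.663, -0.001, -0.0]
contact_force: [1.0, -0.4, -0.8]
gripper_width: 0.0449
```

Call:
arm_command(plan=[4,-2,-3,-2,0,4,-2,-4,0,0,4,0,-4,0,0,4,0,-4,0,0,4,0,-4,0,0])

```text
t: 21.05
tool_pos: [0.4543, 0.2381, 0.2477]
orientation: [0.749, 0.663, 0.001, 0.0]
contact_force: [-1.2, 0.3, -0.0]
gripper_width: 0.0396
```

```bash
python3 z.py; python3 - <<'E'
from h import *
crop("top",150,110,300,260,4,"pics/t2.png"); crop("scene",230,180,400,320,4,"pics/s2.png")
E
```

```text
t 21.05 pos [0.4543 0.2381 0.2477] ang 83.06 tilt -1.0 F [-1.2  0.3 -0. ] w 0.0396
spin -0.0006
after spin (cm) [ 4.01 18.85 12.  ]
now (cm) [ 4.02 18.84 12.  ]
z2105.png
```

View pics/t2.png

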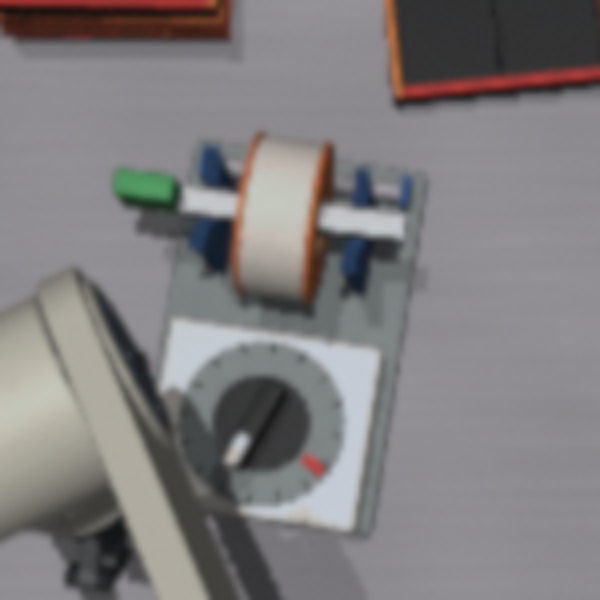

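View pics/s2.png

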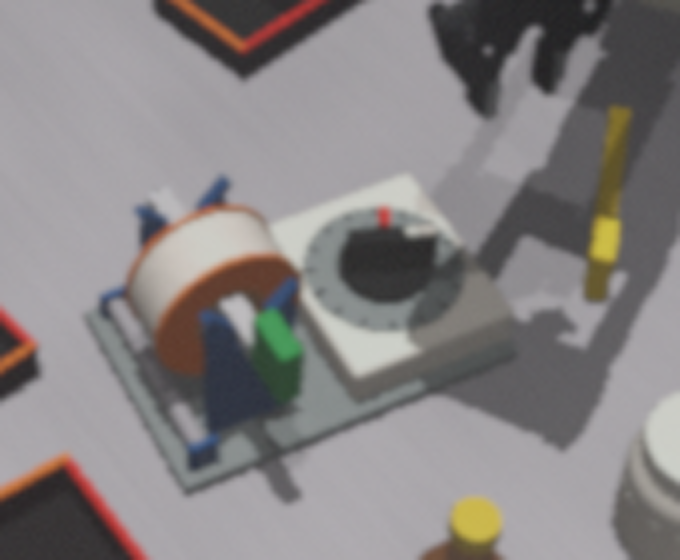

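```bash
cat > k.py <<'E'
from fit import *
ims={n:imaging.read_camera(n) for n in("top","scene")}
np.savez("ims2.npz",**ims)
mk={}
for n in ims:
    rr=imaging.regions_of("brake_knob",n)
    for d in rr[:1]:
        mk[n]=d['region'].astype(np.float32); print(n,d['score'],mk[n].sum())
def knob(q,zb=.044):
    a=np.linspace(0,2*np.pi,40)
    return [pose([(.034*np.cos(t),.034*np.sin(t),z) for t in a for z in(zb,.05)],*q), pose(box(-.036,.028,-.007,.007,.05,.084),*q)]
np.savez("mk.npz",**mk)
for sub in [mk]+[{k:v} for k,v in mk.items()]:
    r=run(knob,sub,[.502,.1852,-.12-.75],[.005,.005,.2]); print('knob',r[0].round(4),'rel',np.degrees(r[0][2]+.12),r[1])
cr={}
for n,im in ims.items():
    f=im.astype(float); red=(f[...,0]-np.maximum(f[...,1],f[...,2])); w=np.clip(red-40,0,None)
    u,v=proj(n,(.502,.185,.048)); Y,X=np.mgrid[:420,:560]; w[np.hypot(X-u,Y-v)>30]=0
    cu,cv=(w*X).sum()/w.sum(),(w*Y).sum()/w.sum(); 
    for z in(.045,.048,.051): 
        p=ray(n,cu,cv,z); d=p[:2]-np.array([.502,.1852]); print(n,'red',round(cu,2),round(cv,2),'z',z,p.round(4),'r',np.hypot(*d).round(4),'ang',np.degrees(np.arctan2(d[1],d[0])).round(2))
    hsv=im.astype(int); wm=(im.min(2)>150)
E
python3 k.py
```

```text
top 0.68 446.0
scene 0.96 412.0
knob [ 0.4983  0.1862 -0.5893] rel -26.88859805927306 0.2089664340019226
knob [ 0.4991  0.1872 -0.6267] rel -29.030433714832757 0.10804372280836105
knob [ 0.4985  0.1859 -0.6014] rel -27.583564046463202 0.08965412527322769
top red 227.81 225.77 z 0.045 [0.4707 0.1511 0.045 ] r 0.0463 ang -132.5
top red 227.81 225.77 z 0.048 [0.4705 0.1508 0.048 ] r 0.0466 ang -132.46
top red 227.81 225.77 z 0.051 [0.4703 0.1505 0.051 ] r 0.0469 ang -132.42
scene red 323.57 234.47 z 0.045 [0.4774 0.1466 0.045 ] r 0.0458 ang -122.53
scene red 323.57 234.47 z 0.048 [0.4791 0.1485 0.048 ] r 0.0432 ang -121.96
scene red 323.57 234.47 z 0.051 [0.4809 0.1505 0.051 ] r 0.0406 ang -121.31
```

```bash
python3 - <<'E'
from fit import *
z=np.load("ims2.npz"); F=10;A=[]
for n in z.files:
    v=cv2.resize(z[n][...,::-1],None,fx=F,fy=F,interpolation=cv2.INTER_CUBIC)
    u,w=(F*proj(n,(.499,.186,.05))).astype(int)
    for r,zz,c in((.034,.05,(0,255,0)),(.055,.045,(255,255,0)),(.0465,.047,(0,255,255))):
        P=pose([(r*np.cos(t),r*np.sin(t),zz) for t in np.linspace(0,6.28,60)],.499,.186,0)
        cv2.polylines(v,[np.array([(proj(n,x)+.5)*F for x in P],np.int32)],True,c,1)
    for ang in(-132,-127,-122,-117): cv2.circle(v,tuple(((proj(n,(.499+.0465*np.cos(np.radians(ang)),.186+.0465*np.sin(np.radians(ang)),.047))+.5)*F).astype(int)),3,(255,0,255),-1)
    A.append(v[w-280:w+280,u-200-50:u+150] if 0 else v[w-280:w+280,u-200:u+200])
cv2.imwrite("pics/k1.png",np.hstack(A))
E
```

```text
(no output)
```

View pics/k1.png

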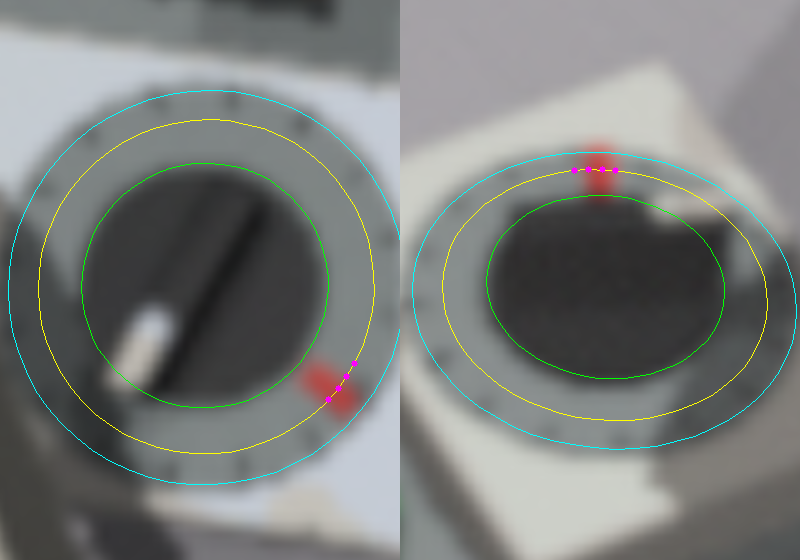

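```bash
python3 - <<'E'
from go import *
rel((.4988,.1865,.15),146)
print(cur()[0]['qpos'].round(3))
z=np.load("ims2.npz"); im=z["scene"]; f=im.astype(float); w=np.clip(f[...,0]-np.maximum(f[...,1],f[...,2])-40,0,None)
Y,X=np.mgrid[:420,:560]; u,v=proj("scene",(.474,.15,.047)); w[np.hypot(X-u,Y-v)>8]=0
cu,cv=(w*X).sum()/w.sum(),(w*Y).sum()/w.sum(); p=ray("scene",cu,cv,.047); print(cu,cv,p)
for a in((.499,.186),(.4985,.1859)): d=p[:2]-a; print(np.degrees(np.arctan2(d[1],d[0])),np.hypot(*d))
E
```

```text
t 21.45 pos [0.457  0.2386 0.2469] ang 83.09 tilt -1.0 F [ 0.2  0.5 -0.2] w 0.04
spin -1.0979
after spin (cm) [-6.37 -1.99  9.69]
now (cm) [-4.67  4.77  9.69]
[ 0.478  0.18   1.864 -0.     1.097  0.599]
325.625 233.74264705882354 [0.47183008 0.14904206 0.047     ]
-126.32175938300169 0.04587039998552291
-125.8890049244133 0.04549496772782591
```

Call:
arm_command(plan=[4,0,0,0,-0.1,4,0,0,0,-0.11,4,0,0,0,-0.11,4,0,0,0,-0.11,4,0,0,0,-0.11])

```text
t: 21.87
tool_pos: [0.4567, 0.2384, 0.2464]
orientation: [0.542, 0.84, -0.0, -0.0]
contact_force: [0.5, -0.8, 0.0]
gripper_width: 0.0401
```

Call:
arm_command(plan=[4,0,0,0,-0.11,4,0,0,0,-0.11,4,0,0,0,-0.11,4,0,0,0,-0.11,4,0,0,0,-0.11])

```text
t: 22.28
tool_pos: [0.4567, 0.2384, 0.2463]
orientation: [0.294, 0.956, -0.0, -0.0]
contact_force: [0.4, 0.4, 1.2]
gripper_width: 0.0396
```

```bash
python3 - <<'E'
from go import *
rel((.4988,.1865,.12),146)
E
```

```text
t 22.28 pos [0.4567 0.2384 0.2463] ang 145.84 tilt -1.0 F [0.4 0.4 1.2] w 0.0396
spin -0.0028
after spin (cm) [-6.39 -1.94 12.63]
now (cm) [-6.39 -1.93 12.63]
```

Call:
arm_command(plan=[4,-1,-0.3,1,0,4,-1.9,-0.6,2,0,4,-2,-0.6,3,0,4,-1.2,-0.36,3,0,4,-0.3,-0.07,1.5,0])

```text
t: 22.7
tool_pos: [0.498, 0.1836, 0.1377]
orientation: [0.299, 0.954, -0.001, -0.001]
contact_force: [-0.7, 0.3, -0.5]
gripper_width: 0.0398
```

Call:
arm_command(plan=[4,0,0,1.1,0,4,0,0,0.6,0,4,0,0,0,0,4,0,0,0,0,4,0,0,0,0])

```text
t: 23.12
tool_pos: [0.4983, 0.1869, 0.1256]
orientation: [0.296, 0.955, 0.001, 0.001]
contact_force: [-0.1, 0.0, 0.1]
gripper_width: 0.0397
```

```bash
python3 - <<'E'
from go import *
rel((.4988,.1865,.069),146)
crop("scene",280,170,380,280,5,"pics/s3.png")
E
```

```text
t 23.12 pos [0.4983 0.1869 0.1256] ang 145.57 tilt -1.0 F [-0.1  0.   0.1] w 0.0397
spin -0.0075
after spin (cm) [-0.06 -0.02  5.66]
now (cm) [-0.06 -0.02  5.66]
```

View pics/s3.png

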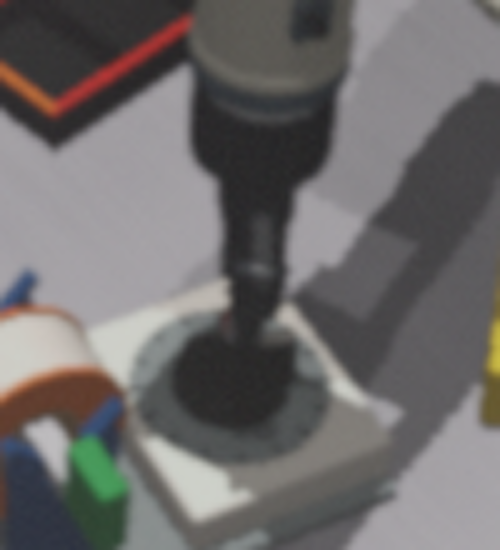

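Call:
arm_command(plan=[4,0,0,0.8,-0.007,4,0,0,1.2,0,4,0,0,1.2,0,4,0,0,1.2,0,4,0,0,0.8,0])

```text
t: 23.58
tool_pos: [0.4974, 0.1865, 0.0718]
orientation: [0.292, 0.956, -0.0, -0.0]
contact_force: [-0.2, 0.3, -0.8]
gripper_width: 0.0397
```

Call:
arm_command(plan=[4,0,0,0.3,0,4,0,0,0,0,0.5,0,0,0,0,0.5,0,0,0,0,0.5,0,0,0,0], force=50)

```text
t: 24.0
tool_pos: [0.4984, 0.1867, 0.0704]
orientation: [0.293, 0.956, 0.001, 0.001]
contact_force: [0.8, 0.9, 0.1]
gripper_width: 0.0135
```

Call:
arm_command(plan=[0.5,0,0,0,0,0.5,0,0,0,0,0.5,0,0,0,0,0.5,0,0,0,0,0.5,0,0,0,0])

```text
t: 24.42
tool_pos: [0.4984, 0.1867, 0.0703]
orientation: [0.293, 0.956, 0.001, 0.001]
contact_force: [0.5, 1.6, 6.7]
gripper_width: 0.013
```

```bash
python3 - <<'E'
from go import *
rel((.4988,.1865,.069),-127.5)
print(cur()[0]['ft_torque'])
E
```

```text
t 24.42 pos [0.4984 0.1867 0.0703] ang 145.97 tilt -1.0 F [0.5 1.6 6.7] w 0.013
spin -1.5102
after spin (cm) [-0.01 -0.05  0.13]
now (cm) [-0.05  0.    0.13]
[ 0.16680069 -0.05684496  0.01366424]
```

Call:
arm_command(plan=[0.5,0,0,-0.1,-0.05,0.5,0,0,0,-0.1,0.5,0,0,0,-0.1,0.5,0,0,0,-0.1,0.5,0,0,0,-0.1])

```text
t: 24.83
tool_pos: [0.4982, 0.186, 0.0704]
orientation: [0.069, 0.998, -0.0, 0.0]
contact_force: [5.8, -3.0, -3.8]
gripper_width: 0.0131
```

Call:
arm_command(plan=[0.5,0,0,0,-0.1,0.5,0,0,0,-0.1,0.5,0,0,0,-0.1,0.5,0,0,0,-0.1,0.5,0,0,0,-0.1])

```text
t: 25.25
tool_pos: [0.4983, 0.1853, 0.0704]
orientation: [-0.18, 0.984, -0.001, 0.0]
contact_force: [5.1, -8.9, -4.0]
gripper_width: 0.0132
```

Call:
arm_command(plan=[0.5,0,0,0,-0.1,0.5,0,0,0,-0.1,0.5,0,0,0,-0.1,0.5,0,0,0,-0.1,0.5,0,0,0,-0.1])

```text
t: 25.67
tool_pos: [0.4987, 0.1847, 0.0704]
orientation: [-0.418, 0.909, -0.001, 0.0]
contact_force: [7.7, -13.0, -4.5]
gripper_width: 0.0134
```

Call:
arm_command(plan=[0.5,0,0,0,-0.06,0.5,0,0,0,0,0.5,0,0,0,0,0.5,0,0,0,0,0.5,0,0,0,0])

```text
t: 26.08
tool_pos: [0.4988, 0.1847, 0.0704]
orientation: [-0.443, 0.897, -0.001, 0.0]
contact_force: [8.1, -12.5, -4.7]
gripper_width: 0.0132
```

```bash
python3 - <<'E'
from go import *
rel((.4988,.1865,.069),-127.5)
crop("scene",270,190,370,280,8,"pics/s4.png")
crop("top",160,160,270,260,5,"pics/t4.png")
E
```

```text
t 26.08 pos [0.4988 0.1847 0.0704] ang -127.44 tilt -1.0 F [  8.1 -12.5  -4.7] w 0.0132
spin 0.0011
after spin (cm) [-0.15  0.11  0.14]
now (cm) [-0.15  0.11  0.14]
```

View pics/s4.png

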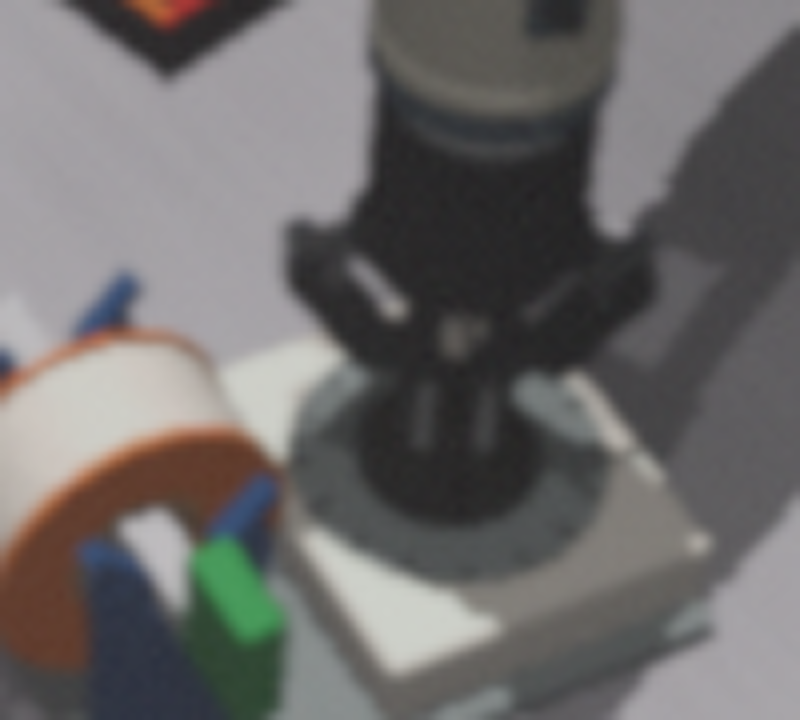

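View pics/t4.png

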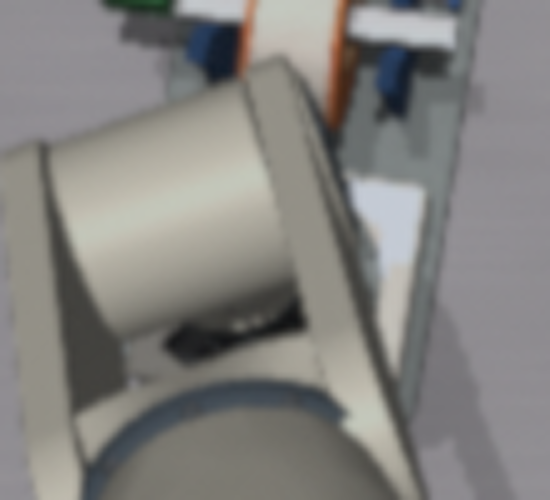

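Call:
arm_command(plan=[1.8,0,0,0,0,2.5,0,0,0,0,4,0,0,0,0,4,0,0,0,0,4,0,0,-0.5,0])

```text
t: 26.6
tool_pos: [0.497, 0.1864, 0.0751]
orientation: [-0.442, 0.897, 0.0, -0.001]
contact_force: [-0.9, -0.0, 0.7]
gripper_width: 0.0397
```

Call:
arm_command(plan=[4,0,0,-1.5,0,4,0,0,-2.5,0,4,0,0,-3,0,4,0,0,-3,0,4,1.5,0,-2,0])

```text
t: 27.02
tool_pos: [0.4906, 0.1762, 0.199]
orientation: [-0.443, 0.897, -0.0, 0.002]
contact_force: [1.1, -0.1, 0.4]
gripper_width: 0.0402
```

Call:
arm_command(plan=[4,3,0,0,0,4,3,0,0,0,4,3,0,0,0,4,3,0,0,0,4,3,0,0,0])

```text
t: 27.43
tool_pos: [0.3961, 0.0548, 0.196]
orientation: [-0.443, 0.897, -0.0, 0.0]
contact_force: [0.6, -0.2, 0.6]
gripper_width: 0.04
```

```bash
cat > k2.py <<'E'
from fit import *
from go import rel
rel((.4988,.1865,.15),-127.5)
ims={n:imaging.read_camera(n) for n in("top","scene")}
np.savez("ims3.npz",**ims); F=10;A=[]
for n in ims:
    v=cv2.resize(ims[n][...,::-1],None,fx=F,fy=F,interpolation=cv2.INTER_CUBIC)
    u,w=(F*proj(n,(.49,.175,.06))).astype(int)
    A.append(v[w-280:w+280,u-200:u+200])
cv2.imwrite("pics/k3.png",np.hstack(A))
E
python3 k2.py
```

```text
t 27.43 pos [0.3961 0.0548 0.196 ] ang -127.46 tilt -1.0 F [ 0.6 -0.2  0.6] w 0.04
spin 0.0006
after spin (cm) [-16.7   -0.13   4.6 ]
now (cm) [-16.7   -0.14   4.6 ]
```

View pics/k3.png

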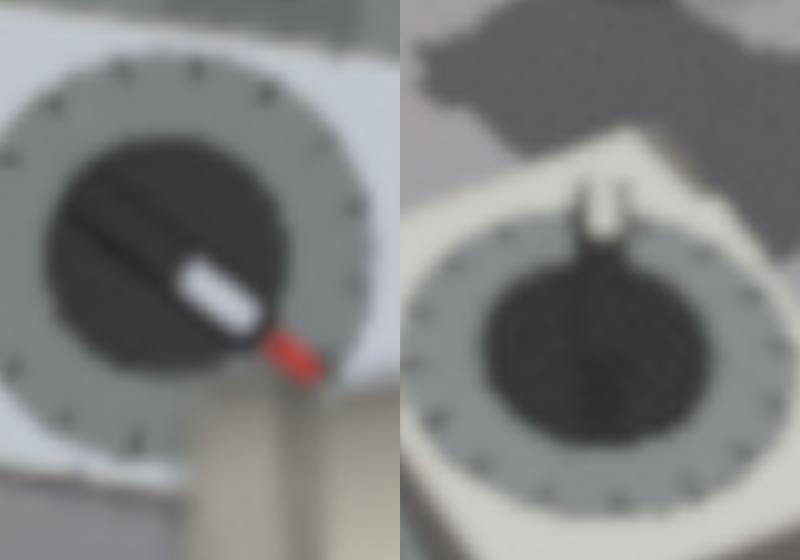

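```bash
cat > k3.py <<'E'
from fit import *
z=np.load("ims3.npz"); im=z["top"]; f=im.astype(float); Y,X=np.mgrid[:420,:560]
def blob(w):
    W=w.sum(); c=np.array([(w*X).sum(),(w*Y).sum()])/W; dx,dy=X-c[0],Y-c[1]
    C=np.array([[(w*dx*dx).sum(),(w*dx*dy).sum()],[(w*dx*dy).sum(),(w*dy*dy).sum()]])/W; l,V=np.linalg.eigh(C); return c,V[:,1],np.sqrt(l)
def ang(c,v,h):
    a,b=ray("top",*(c-3*v),h),ray("top",*(c+3*v),h); d=(b-a)[:2]; d*=-np.sign(d[0]); return np.degrees(np.arctan2(d[1],d[0]))
axis=np.array([.499,.186])
w=np.clip(f[...,0]-np.maximum(f[...,1],f[...,2])-40,0,None); u=proj("top",(.471,.15,.047)); w[np.hypot(X-u[0],Y-u[1])>7]=0
rc,rv,rl=blob(w); rp=ray("top",*rc,.047); d=rp[:2]-axis; print('tab',rc,rl,rp,'axis-orient',ang(rc,rv,.047),'from axis',np.degrees(np.arctan2(d[1],d[0])),np.hypot(*d))
w=np.clip(f.min(2)-110,0,None); u=proj("top",axis.tolist()+[.084]); w[np.hypot(X-u[0],Y-u[1])>13.5]=0
# only on disc side
sc,sv,sl=blob(w); sp=ray("top",*sc,.084); d=sp[:2]-axis; print('stripe',sc,sl,sp,'orient',ang(sc,sv,.084),'from axis',np.degrees(np.arctan2(d[1],d[0])),np.hypot(*d))
# disc centre: dark pixels ellipse
w=((f.max(2)<75)&(np.hypot(X-u[0],Y-u[1])<22)).astype(np.uint8); k,_=cv2.findContours(w,cv2.RETR_EXTERNAL,cv2.CHAIN_APPROX_NONE); k=max(k,key=len); print('disc',cv2.fitEllipse(k), proj("top",axis.tolist()+[.05]))
d=rp[:2]-sp[:2]; print('stripe->tab',np.degrees(np.arctan2(d[1],d[0])))
E
python3 k3.py
```

```text
tab [227.625      225.59642857] [0.70507292 1.39492145] [0.47105838 0.15140311 0.047     ] axis-orient -124.16438598964992 from axis -128.9255180042209 0.0444711069136743
stripe [216.56435138 215.42339122] [4.69216286 8.43854502] [0.49589018 0.17854148 0.084     ] orient -136.1246481985793 from axis -112.63364314032235 0.008080873332477796
disc ((214.45130920410156, 215.17465209960938), (21.606740951538086, 22.054210662841797), 62.98591232299805) [215.21385911 215.32814696]
stripe->tab -132.45873207525375
```

```bash
sed -i 's/f.min(2)-110,0,None)/f.min(2)-130,0,None)/; s/>13.5\]=0/>12.5]=0/; s/f.max(2)<75/f.max(2)<90/' k3.py; cat >> k3.py <<'E'
# ring outer ellipse
g=(f.min(2)<165)
from scipy.optimize import least_squares
# radial edges of disc: dark->grey along rays, half level
import scipy.ndimage as nd
G=f.mean(2)
def centre(zh,rad,lo,hi,skip):
    pts=[]
    for a in np.radians(np.arange(0,360,3)):
        dev=(np.degrees(a)+180+130+180)%360-180
        if skip(np.degrees(a)): continue
        rr=np.linspace(lo,hi,60); P=np.array([proj("top",(axis[0]+r*np.cos(a),axis[1]+r*np.sin(a),zh)) for r in rr])
        p=nd.map_coordinates(G,[P[:,1],P[:,0]],order=1); dp=np.gradient(p); i=np.argmax(np.abs(dp)); pts.append((a,rr[i],dp[i]))
    pts=np.array(pts); A=np.c_[np.cos(pts[:,0]),np.sin(pts[:,0]),np.ones(len(pts))]
    r=least_squares(lambda x:A@x-pts[:,1],[0,0,rad],loss='soft_l1',f_scale=.001).x; return axis+r[:2],r[2]
sk=lambda a:(150<a<300)
for nm,args in(('disc',(.05,.034,.028,.040)),('ring',(.045,.055,.048,.062))): print(nm,centre(*args,sk))
E
python3 k3.py
```

```text
tab [227.625      225.59642857] [0.70507292 1.39492145] [0.47105838 0.15140311 0.047     ] axis-orient -124.16438598964992 from axis -128.9255180042209 0.0444711069136743
stripe [220.20694087 219.56683805] [0.71804434 1.96354296] [0.48477229 0.16848734 0.084     ] orient -126.89465863915505 from axis -129.0912438531858 0.02256370990328587
disc ((214.8211212158203, 215.51089477539062), (23.06122589111328, 23.69380760192871), 118.78248596191406) [215.21385911 215.32814696]
stripe->tab -128.75482873473385
disc (array([0.49865037, 0.18737582]), np.float64(0.03328927979239598))
ring (array([0.4983831 , 0.18729896]), np.float64(0.057792959142745896))
```

```bash
cat > k4.py <<'E'
from fit import *
from scipy.optimize import least_squares
import scipy.ndimage as nd
axis=np.array([.499,.186])
def centre(n,G,zh,rad,lo,hi,skip):
    pts=[]
    for a in np.radians(np.arange(0,360,3)):
        if skip(np.degrees(a)): continue
        rr=np.linspace(lo,hi,60); P=np.array([proj(n,(axis[0]+r*np.cos(a),axis[1]+r*np.sin(a),zh)) for r in rr])
        p=nd.map_coordinates(G,[P[:,1],P[:,0]],order=1); dp=np.gradient(p); i=np.argmax(dp); pts.append((a,rr[i],dp[i]))
    pts=np.array(pts); A=np.c_[np.cos(pts[:,0]),np.sin(pts[:,0]),np.ones(len(pts))]
    r=least_squares(lambda x:A@x-pts[:,1],[0,0,rad],loss='soft_l1',f_scale=.001); return axis+r.x[:2],r.x[2],r.cost
for fn in("ims2.npz","ims3.npz"):
  for n in("scene","top"):
    im=np.load(fn)[n]; f=im.astype(float); G=f.mean(2)
    Y,X=np.mgrid[:420,:560]
    c,r,co=centre(n,G,.045,.057,.050,.064,lambda a:(215<a<260) if n=='scene' else 120<a<300)
    w=np.clip(f[...,0]-np.maximum(f[...,1],f[...,2])-40,0,None); u=proj(n,(.471,.15,.047)); w[np.hypot(X-u[0],Y-u[1])>8]=0
    print(fn,n,'ring c',c.round(4),r.round(4),co,end=' ')
    if w.sum()>200:
        for z in(.046,.048):
            p=ray(n,(w*X).sum()/w.sum(),(w*Y).sum()/w.sum(),z)[:2]-c; print('tab',np.degrees(np.arctan2(p[1],p[0])).round(2),np.hypot(*p).round(4),end=' ')
    print()
# scene stripe
im=np.load("ims3.npz")["scene"]; f=im.astype(float); Y,X=np.mgrid[:420,:560]
E
python3 k4.py
```

```text
ims2.npz scene ring c [0.5009 0.1863] 0.0572 7.042648315032799e-05 tab -127.96 0.0481 tab -127.8 0.0464 
ims2.npz top ring c [0.4998 0.1873] 0.0566 2.3640453553614486e-05 tab -128.75 0.0465 tab -128.74 0.0468 
ims3.npz scene ring c [0.5012 0.1862] 0.057 4.5207144156143256e-05 
ims3.npz top ring c [0.4982 0.1873] 0.0579 8.971051389606767e-06 tab -127.09 0.0449 tab -127.09 0.0451
```

Call:
arm_command(plan=[4,2.4,-1.8,0,0,4,3.2,-2.4,0,0,4,3.2,-2.4,0,0,4,3.2,-2.4,0,0,4,2.4,-1.8,0,0])

```text
t: 27.95
tool_pos: [0.3957, -0.1267, 0.1962]
orientation: [-0.442, 0.897, -0.001, 0.001]
contact_force: [1.1, 0.2, 1.3]
gripper_width: 0.04
```

```bash
python3 k2.py; python3 k3.py; python3 k4.py
```

```text
t 27.95 pos [ 0.3957 -0.1267  0.1962] ang -127.49 tilt -1.0 F [1.1 0.2 1.3] w 0.04
spin 0.0001
after spin (cm) [-31.12  10.89   4.62]
now (cm) [-31.13  10.89   4.62]
tab [227.77621283 225.75117371] [0.71206073 1.47617626] [0.47063332 0.15097662 0.047     ] axis-orient -126.90831478346753 from axis -129.0052377312966 0.04507000781349778
stripe [220.2        219.56564417] [0.72507811 1.97597886] [0.48477534 0.16850609 0.084     ] orient -126.8980726854572 from axis -129.11526634302675 0.02254723729921448
disc ((214.8017120361328, 215.48521423339844), (23.06502914428711, 23.551921844482422), 111.43315124511719) [215.21385911 215.32814696]
stripe->tab -128.8950900007394
disc (array([0.49863536, 0.18738508]), np.float64(0.03325336914005792))
ring (array([0.49861628, 0.18742121]), np.float64(0.05765905860353684))
ims2.npz scene ring c [0.5009 0.1863] 0.0572 7.042648315032799e-05 tab -127.96 0.0481 tab -127.8 0.0464 
ims2.npz top ring c [0.4998 0.1873] 0.0566 2.3640453553614486e-05 tab -128.75 0.0465 tab -128.74 0.0468 
ims3.npz scene ring c [0.5011 0.1862] 0.057 4.904798921748516e-05 
ims3.npz top ring c [0.4983 0.1873] 0.0579 6.75050734910741e-06 tab -127.28 0.0456 tab -127.27 0.0458
```

View pics/k3.png

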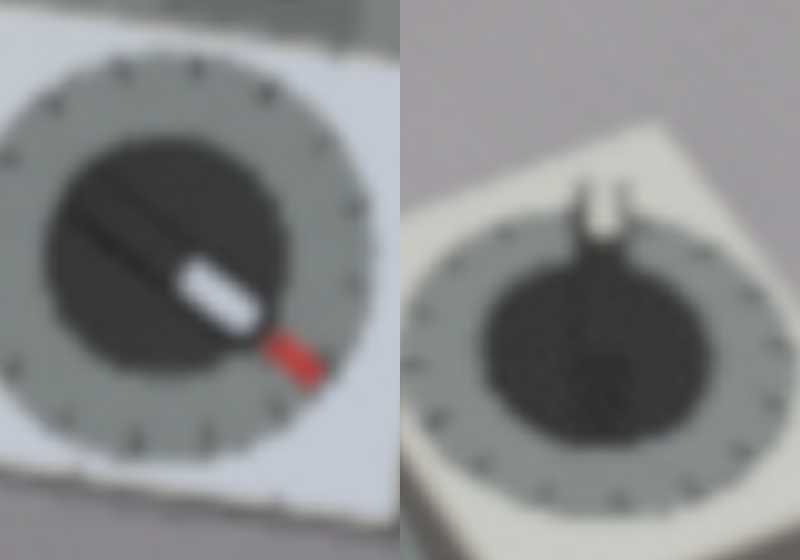

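```bash
python3 - <<'E'
from fit import *
im=imaging.read_camera("top"); cv2.imwrite("pics/fin_t.png",cv2.resize(im[:,:,::-1],None,fx=1.4,fy=1.4))
s=imaging.read_camera("scene"); crop("scene",220,190,360,310,5,"pics/fin_s.png",s)
ref=np.load("ims.npz")
ms={}
for n,i in(("top",im),("scene",s)):
    d=imaging.regions_of("reel",n)
    for e in d:
        ys,xs=np.nonzero(e['region']); 
        if np.hypot(*(np.array([xs.mean(),ys.mean()])-proj(n,(.636,.169,.1))))<20: ms[n]=e['region'].astype(np.float32); print(n,e['score'],e['region'].sum()); break
if "top" in ms:
    r=run(lambda q:reel(q,.094),{"top":ms["top"]},[.636,.169,-.12],[.005,.008,.05]); print(r)
    d=r[0][:2]-np.array([.636,.169]); c=np.cos(.12);k=np.sin(.12); print('local xy',c*d[0]-k*d[1],k*d[0]+c*d[1])
E
```

```text
top 0.61 863
scene 0.62 1000
(array([ 0.63563047,  0.1685167 , -0.16167979]), np.float64(0.09139629453420639))
local xy -0.00030901852368506167 -0.0005240643313509538
```

View pics/fin_t.png

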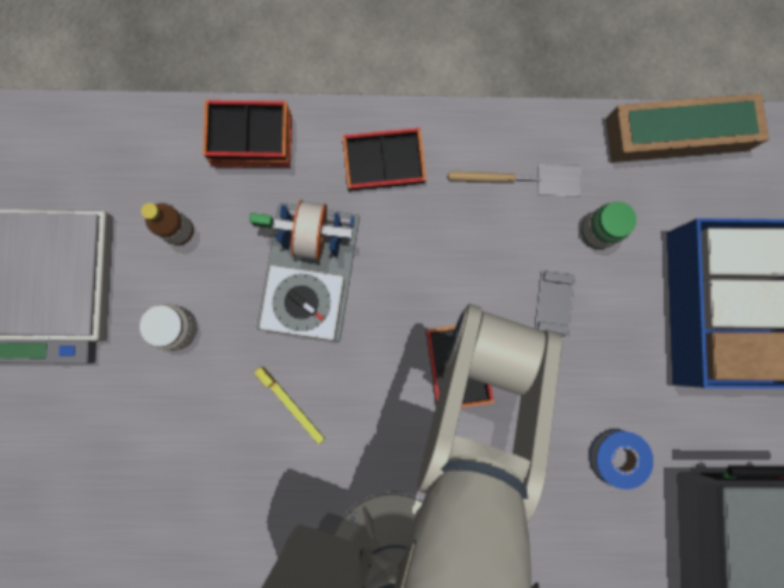

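View pics/fin_s.png

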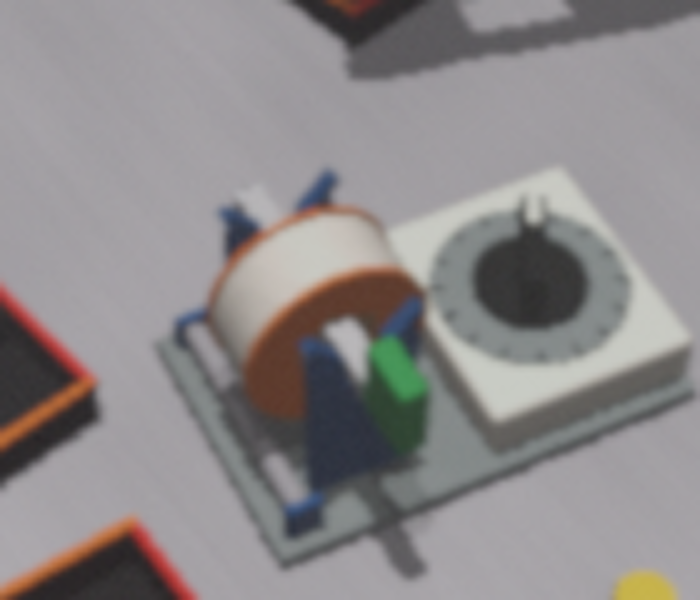

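```bash
python3 -c "
from rig import order
print(order.finish_job())"
```

```text
the job is handed in; nothing more can be done
None
```

The label applicator is loaded and the brake knob is set. I handed the job in at about 28 s of the 64 s, with the arm clear of everything.

**What I did**
- I gripped the green paddle, pushed the bar through the core of the large orange reel and lifted the reel on it. I carried it over the uprights and lowered the bar into both slots.
- While lowering, the reel slid about 18 mm along the bar against one upright; I did not find out why. I re-centred it by pushing the bar through while the upright held the reel, then drawing both back.
- I then laid the bar and let go of the spindle. After that I gripped the knob, turned it about 87° counter-clockwise and let go.

**Last checks**
- **Reel:** a fit in the top picture puts its centre within 1 mm of the cradle's middle. The pictures show the bar in both slots and a clear gap on both sides of the reel.
- **Knob:** the top picture puts the pointer at -126° to -127° in world terms and the mark at about -127.5°, so the gap is about 1°. The different estimates scatter by 1 to 2°. In the side view the knob hides the mark, so that view could not confirm it.
- **Bystanders:** all the ones visible in the last pictures look unmoved. The arm hid the small orange reel and part of one tray, which I could not check, but the tool passed well above that area.

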